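# Wind the lift level and slide the optic carrier home

### The job

Fit the loose crank handle onto the square shaft of the small scissor lift and wind the lift up until its deck is level with the floor of the slide bed beside it. Then slide the optic carrier across from the deck into the bed, without lifting it, until it clicks fully home against the end stop. Leave the crank on the shaft, the deck level with the bed, and do not knock over the dropper bottle or the tall post holder.

Things in the scene. Friction and masses are not known exactly. Their poses are not given: they have to be found in the camera images.
- crank: Loose steel crank handle, 0.44 kg, balanced, at first standing on its socket on the breadboard. Origin: centre of the socket's mouth (underside); z away from the mouth; x along the arm to the handle. Socket block 36x36x44 mm, its square hole 17.6 mm wide, 40 mm deep, sides square to x, y. Flat arm 16 mm wide, z 44-56 mm, from a 34 mm counterweight ball at x=-46 to the handle at x=+65 mm.
- crank_boss (a point): Point on the crank's axis, 80 mm above the socket's mouth, in the square grip boss (24x24 mm, sides square to x and y, z 56 to 95 mm) over the socket: the place to hold the crank while fitting it. Axes as crank. The socket fits the shaft in any of four quarter turns.
- crank_grip (a point): Point on the axis of the crank's handle: a black sleeve, 22 mm diameter, parallel to the crank's z, 65 mm from its axis, z 60 to 128 mm; this point is at z 100 mm. The sleeve spins freely on its pin, so a hand holding it can go round without turning. Axes as crank.
- shaft: Square input shaft of the lift, 16 mm wide, rising from the sloping face of the grey gearbox at the lift's front, leaning 26 deg from vertical towards the robot. Origin on its axis at that face; z outwards along it; x, y square to its flats, turning with it. Full square to z=36 mm, bevelled to 9 mm at z=44. Stiff: 0.2 N m (3 N at the crank's handle); stays where left.
- shaft_seat (a point): Point on the shaft's axis, 6 mm from the gearbox face, on a 40 mm round flange: the crank's origin lies here when fully on. Axes as shaft. Turning clockwise seen looking down on the shaft's end (negative about z) raises the deck: 12 mm a turn; 1.2 to 2.5 turns are needed.
- deck_edge (a point): Middle of the top edge of the lift's deck that faces the bed. Axes: the lift's; z up, y towards the bed. The lift is fixed on the breadboard (top 108 mm above the bench); its aluminium deck is 102 mm (x) by 112 mm (y), with 8 mm rails along its two edges parallel to y. Deck top at first about 193 mm above the bench, at most 226. Its centre is 135 mm behind (x) the shaft's origin.
- bed_mouth (a point): Point on the floor of the slide bed just inside its mouth, behind a 3.5 mm bevel. The floor is 208 to 222 mm above the bench, different each time. The deck is level when deck_edge is as high as this point. Axes as bed.
- bed: Slide bed: channel 114 mm long on two posts, fixed 8 mm from the deck, in line with its rails. Origin on its floor, where the carrier's origin lies when home; y: sliding direction, away from the lift; z up. Rails 14 mm high, 79 mm apart, flared at the mouth. At y=+20 mm a sprung ball stands 4.5 mm out of each; 5 to 15 N pushes the carrier past until they snap into its notches, at the end stop.
- carrier: Grey plate 76x100x14 mm (x, y, z), 0.7 kg, with a black 40 mm lens mount (y -8 to +32, top at z 54 mm), loose on the deck between the rails, about 120 mm short of home. Origin: centre of its underside; y towards the bed. At its rear end, y=-50 mm, a push tab 46 mm wide, 8 mm thick, stands up to z 34 mm; its rear face is flush with the plate's end.
- dropper_bottle: Brown dropper bottle, 35 mm wide, 99 mm tall, standing loose near the crank; bystander. Origin: centre of its underside; z up.
- tall_post_holder: Black tubular post holder, 25 mm wide, 99 mm tall, standing loose near the crank; bystander. Origin: centre of its underside; z up.

How it is judged:
By the outcome, as a careful person would: the job done as asked, in the order asked, and still so for the second after the job is handed in, with the robot touching nothing.
It also fails if it takes over 72 s, if anything falls off the work surface, if the arm or the gripper's body presses on something with over 40 N, if the wrist force passes 120 N, or if a joint passes its speed limit or range.

### The arm

A 7-joint arm with a two-finger parallel gripper is mounted at the origin on a cart in front of the work surface, level with it; the furniture and walls round the work are solid. World frame = base frame: x ahead of the robot, y to its left, z up, the work surface at z = 0. Lengths are in m, angles in rad, forces in N, time in s.
With the tool pointing down it reaches from about 0.35 to 0.9 m from the base axis. Payload 8.1 kg.
Tool frame: the origin (TCP) lies on the centre line of the jaws, within the pads' length; the fingertips stand 14 mm ahead of it and the grasp point (between the pads) lies 5 mm behind it; z points along the fingers, y is the direction in which the jaws open and shut (so a half turn about z gives the same grasp; the last joint's range is limited). The gripper opens to 92 mm and grips with 3 to 60 N. Pads are 19 mm wide; open, the fingers measure 130 mm over their backs; the gripper's body (75 mm by 190 mm) begins 47 mm behind the grasp point.
Start: joints at [1.203, 0.434, 0.025, 1.573, -0.012, 1.134, -0.075], TCP at [0.164, -0.603, 0.214] pointing down, gripper open.
Joint ranges: [-2.62, 2.62], [-0.44, 2.09], [-1.27, 1.32], [0.08, 2.57], [-1.32, 4.46], [0.12, 2], [-2.74, 2.74]. Speed limits (rad/s): [2.22, 2.22, 3.01, 3.01, 3.14, 3.14, 3.14].

### API

Orientations are given as a rotation vector (axis times angle).
In Python, from cell import arm, optics gives the robot as it stands.
- The arm moves only by the shell command python3 -m creep 'ROWS' [FORCE]. ROWS is JSON, a list of rows, each an object with "translation": the shift along the tool's x, y, z in m, a list of three; "rot": the turn, a rotation vector about the tool's x, y, z in degrees, a list of three; "jaw": the finger opening in m, from 0 to 0.0918. In form: [{"translation": [x, y, z], "rot": [wx, wy, wz], "jaw": jaw}, ...]. A call has 1 to 12 rows; each row shifts and turns the commanded pose from where the row before left it, along the tool's axes as they then stand; what a row does not reach is not made up. A row lasts 1/12 s, in which the tool goes at most 41.7 mm and 7.16 degrees, less where a joint would pass 70% of its speed; a pose out of reach is approached as far as the arm can. A call is refused whole if a number of a shift passes 0.0417 or a number of a turn 7.16, either way. A call with a gripper value outside its range is refused whole. The fingers move at their own pace and stop on an object; FORCE is the grip in N (left out, the last holds). Time passes only in rows, so rows that do not move let the fingers close. It gives the time, the measured TCP pose, the force and the opening at its end, in the units of the state.
- arm.observe(): the state, without advancing time (a new reading comes with each control period).
- optics.get_image(name): name is "side" or "top"; returns the picture (420x560x3 uint8, red, green, blue); there is no depth.
- optics.camera_info(name): a dict with "fx", "fy", "cx", "cy" (pixels), "R" (3x3) and "t" (3): a world point X has camera coordinates R X + t. Camera axes: x right, y down, z forward; pixel columns grow to the right and rows downward; lengths in m; the calibration is good to about 2 mm. A picture is of the moment at which its call begins. camera_info takes no time and is no camera call.
- arm.sign_off(): hands the job in, once; it reports no verdict.
Trained networks look in the newest picture that a camera, given by its name, has taken for a name from the list of things; names that differ only in an ending like _2 or _b are one class to them, and where a whole thing is asked for, a point or a joint stands for the part that bears it (a point fixed in the world has none). Each returns a list of dicts, best first, with "score" (0 to 1); they miss things now and then, are a little off and sometimes report something else, mostly with a low value. They report only what shows in the picture. A call takes as long as a camera call.
- optics.boxes_of(camera, thing): "location" ([column, row] in pixels, amid what is visible of it).
- optics.pinpoint(camera, thing): "location" ([column, row] in pixels: a listed point, or the origin of a listed thing).
The state is a dict: "clock": time; "joints": joint angles; "dq": joint speeds; "joint_efforts": joint torques, N m; "position": TCP position; "ee_rot": TCP orientation; "force": force on the tool from outside, world axes, zero at the start; "ft_torque": the same for the moment, N m; "width": opening from 0.0 (shut) to 1.0 (fully open).
Only numpy, scipy, OpenCV 4.12 (cv2) and the standard library are available. Lean on these libraries where they do the work, as an engineer would, in place of code of your own. Each camera call takes 0.05 s, during which the arm holds its last target.

## Working session

There is one attempt and no reset: what is moved stays moved. The work goes in short steps, Python scripts to look and compute and a shell command to move; the robot and the scene stay as the last step left them, time stands still between calls to the robot, and variables do not carry over. Pictures are saved under pics/ and viewed, and the job is handed in when it is done.

```bash
ls -la; mkdir -p pics; python3 - <<'E'
from cell import arm, optics
import cv2
print(arm.observe())
for n in("side","top"):
    im=optics.get_image(n); cv2.imwrite(f"pics/{n}0.png",im[:,:,::-1]); print(n,optics.camera_info(n))
    for t in ["crank","crank_boss","crank_grip","shaft","shaft_seat","deck_edge","bed_mouth","bed","carrier","dropper_bottle","tall_post_holder"]:
        print(t,[( [round(v,1) for v in d["location"]],round(d["score"],2)) for d in optics.pinpoint(n,t)][:3])
print(arm.observe()["clock"])
E
```

```text
total 12
drwxr-xr-x  3 agent agent 4096 Dec  6 17:09 .
drwxr-xr-x 23 root  root  4096 Dec  6 17:09 ..
drwxr-xr-x  2 agent agent 4096 Dec  6 17:09 pics
{'clock': 0.0, 'joints': array([ 1.20341264,  0.43526421,  0.02494774,  1.5741254 , -0.01162157,
        1.13400341, -0.07511261]), 'dq': array([-0.00169482, -0.00043101, -0.00014814, -0.00014043, -0.00144048,
        0.00126972,  0.00049561]), 'joint_efforts': array([ 1.40006705e-04, -6.67860246e+01,  9.85029973e-01, -3.14464653e+01,
       -6.05534739e-02,  4.29099309e-02,  1.38297610e-04]), 'position': array([ 0.16337989, -0.60269223,  0.21270814]), 'ee_rot': array([-3.11250822e+00, -4.14386004e-01,  5.29308723e-04]), 'force': array([ 0.14451644,  1.08950525, -0.3230504 ]), 'ft_torque': array([-0.00310942,  0.03277803, -0.00358906]), 'width': 1.004376444695562}
side {'fx': 478.9488873041732, 'fy': 478.9488873041732, 'cx': 278.5334921011804, 'cy': 214.0048896887379, 'R': array([[ 0.96964169, -0.24365941,  0.02061745],
       [-0.09980755, -0.47133183, -0.87629034],
       [ 0.22323405,  0.84762987, -0.48134204]]), 't': array([-0.6035
[... 618 characters left out ...]
 'R': array([[ 1.78845889e-03, -9.99998146e-01,  7.13280983e-04],
       [-9.86649847e-01, -1.88074053e-03, -1.62845146e-01],
       [ 1.62846186e-01, -4.12516722e-04, -9.86651382e-01]]), 't': array([-0.13442768,  0.59970098,  1.41731347])}
crank [([338.2, 201.8], 0.87), ([233.5, 226.4], 0.67)]
crank_boss [([344.3, 197.3], 0.76)]
crank_grip [([326.1, 176.9], 0.88)]
shaft [([235.0, 228.5], 0.59)]
shaft_seat [([234.7, 227.7], 0.71), ([339.5, 198.6], 0.67)]
deck_edge [([215.6, 177.9], 0.89)]
bed_mouth [([210.2, 180.3], 0.83)]
bed [([189.1, 179.0], 0.75), ([342.9, 197.7], 0.25)]
carrier [([232.7, 177.1], 0.77)]
dropper_bottle [([383.2, 229.8], 0.58)]
tall_post_holder [([331.4, 256.3], 0.52)]
1.2
```

View pictures.

View pics/side0.png

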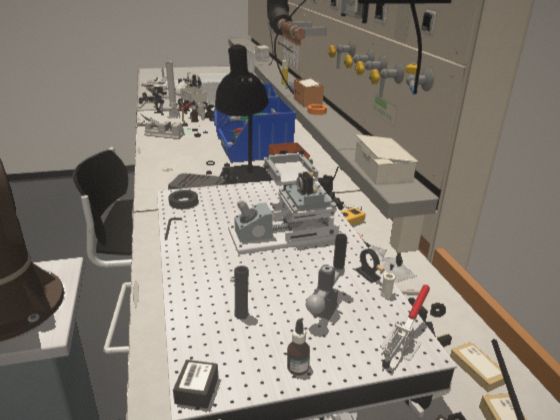

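View pics/top0.png

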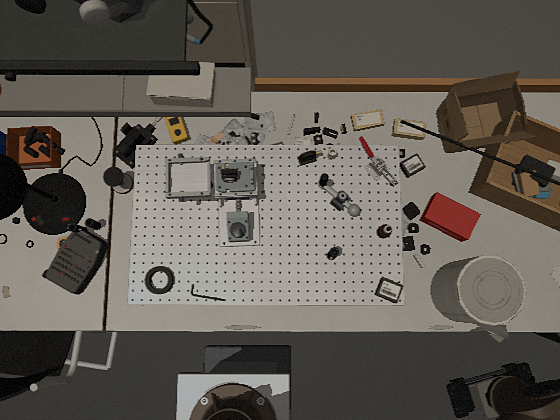

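```bash
cat > h.py <<'E'
import numpy as np, cv2
from scipy.spatial.transform import Rotation as Ro
from cell import arm, optics
def P(n):
    c=optics.camera_info(n); K=np.array([[c["fx"],0,c["cx"]],[0,c["fy"],c["cy"]],[0,0,1]])
    return K@np.c_[c["R"],c["t"]]
def tri(a,b):
    X=cv2.triangulatePoints(P("side"),P("top"),np.array(a,float).reshape(2,1),np.array(b,float).reshape(2,1))[:,0]; X=X[:3]/X[3]
    return X, np.linalg.norm(proj("side",X)-a), np.linalg.norm(proj("top",X)-b)
def proj(n,X):
    p=P(n)@np.r_[X,1]; return p[:2]/p[2]
def atz(n,uv,z):
    c=optics.camera_info(n); d=c["R"].T@np.array([(uv[0]-c["cx"])/c["fx"],(uv[1]-c["cy"])/c["fy"],1]); o=-c["R"].T@c["t"]
    return o+d*(z-o[2])/d[2]
E
python3 - <<'E'
from h import *
np.set_printoptions(precision=4,suppress=True)
for k,a,b in [("crank",(321.3,310.7),(338.2,201.8)),("boss",(326.5,274.3),(344.3,197.3)),("grip",(337.8,249.8),(326.1,176.9)),("shaft",(247.5,217.7),(235,228.5)),("seat",(246.9,215.3),(234.7,227.7)),("deck",(298,189.6),(215.6,177.9)),("mouth",(301.1,178),(210.2,180.3)),("bed",(291.8,169.9),(189.1,179)),("carrier",(302.7,200),(232.7,177.1)),("bottle",(298.2,366.9),(383.2,229.8)),("post",(235.9,310.6),(331.4,256.3))]:
    print(k,*tri(a,b))
E
```

```text
crank [ 0.6285 -0.2938  0.1075] 0.6241665009957486 0.36825446068118706
boss [ 0.6267 -0.3007  0.1939] 1.1374979942084344 0.6779027470446964
grip [ 0.672  -0.2507  0.2081] 2.695622950221815 1.693013883541004
shaft [ 0.5456 -0.0107  0.1578] 0.48602376890971943 0.3680542586440216
seat [ 0.5457 -0.0103  0.164 ] 1.0765565131362362 0.8161466683570229
deck [0.6767 0.04   0.1909] 0.30705499014495946 0.24647401060215116
mouth [0.6745 0.0488 0.2152] 4.392684125026073 3.6139169211874886
bed [0.6733 0.1053 0.2129] 1.9188808786492877 1.6350569100766794
carrier [ 0.6779 -0.0044  0.186 ] 1.4289091824487425 1.104746653724348
bottle [ 0.549  -0.4169  0.1099] 0.9682983487217685 0.4965434162690573
post [ 0.4745 -0.2716  0.118 ] 0.8980968282379046 0.5328822073069377
```

```bash
python3 - <<'E'
import cv2
a=cv2.imread("pics/side0.png"); b=cv2.imread("pics/top0.png")
cv2.imwrite("pics/z1.png",cv2.resize(a[225:345,220:380],None,fx=5,fy=5,interpolation=2))
cv2.imwrite("pics/z2.png",cv2.resize(a[140:260,220:380],None,fx=5,fy=5,interpolation=2))
cv2.imwrite("pics/z3.png",cv2.resize(b[150:270,290:410],None,fx=5,fy=5,interpolation=2))
cv2.imwrite("pics/z4.png",cv2.resize(b[140:260,150:280],None,fx=5,fy=5,interpolation=2))
E
```

```text
(no output)
```

View pics/z1.png

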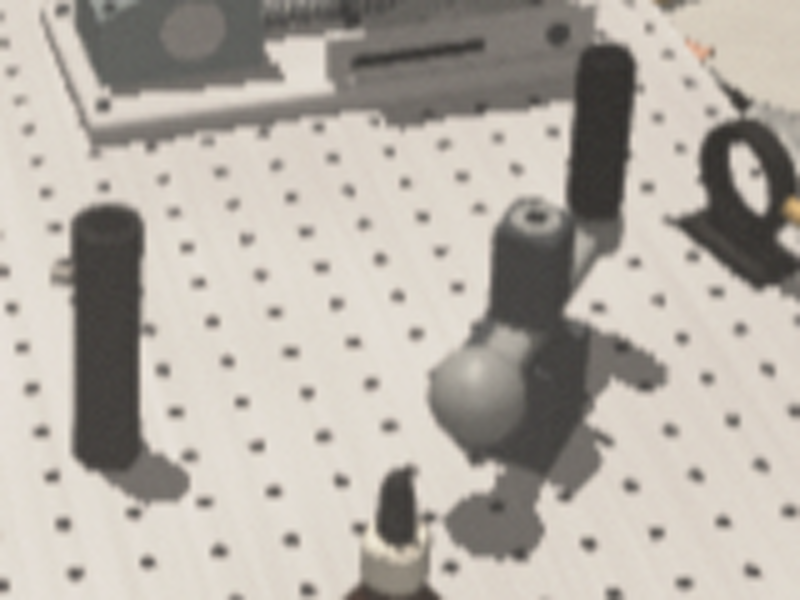

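View pics/z2.png

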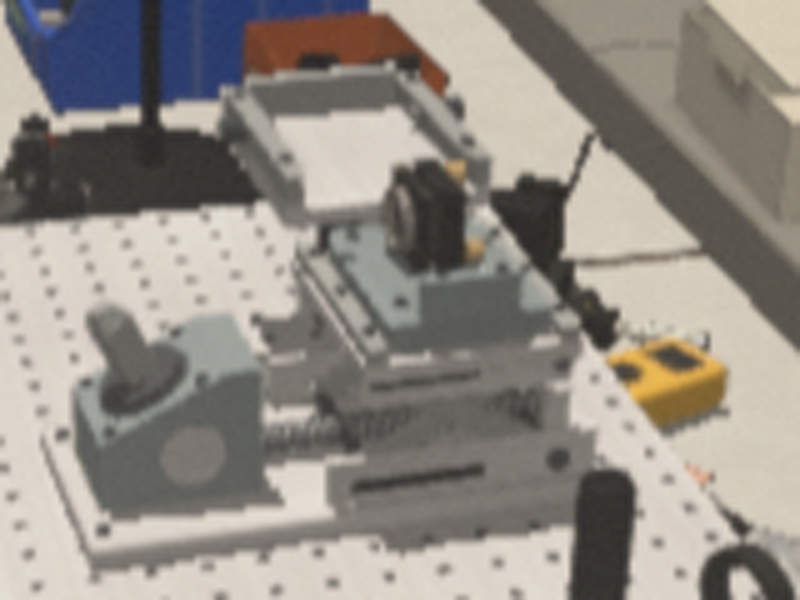

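View pics/z3.png

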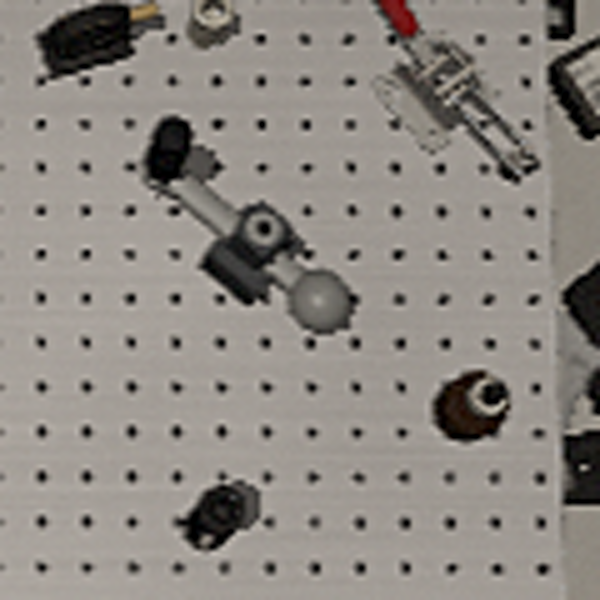

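View pics/z4.png

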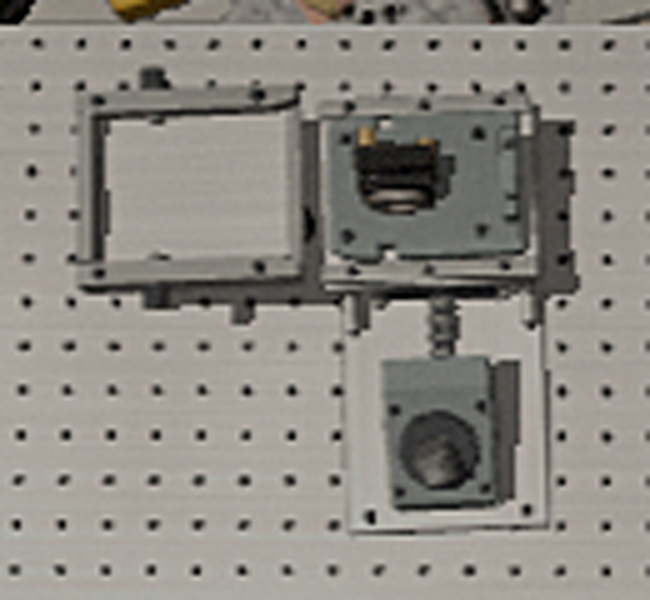

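```bash
python3 - <<'E'
from h import *
np.set_printoptions(precision=4,suppress=True)
ims={}
L={}
for k in range(4):
  for n in("side","top"):
    ims.setdefault(n,[]).append(optics.get_image(n).astype(float))
    for t in ["crank","crank_boss","crank_grip","shaft","shaft_seat","deck_edge","bed_mouth"]:
        d=optics.pinpoint(n,t)
        if d: L.setdefault((n,t),[]).append(d[0]["location"])
for n in ims:
    m=np.mean(ims[n],0).astype(np.uint8); np.save(f"{n}.npy",m); cv2.imwrite(f"pics/{n}m.png",m[:,:,::-1])
for k in L: print(k,np.round(L[k],1).tolist())
for t in ["crank","crank_boss","crank_grip","shaft","shaft_seat","deck_edge","bed_mouth"]:
    print(t,*tri(np.median(L["side",t],0),np.median(L["top",t],0)))
s=cv2.imread("pics/sidem.png");t=cv2.imread("pics/topm.png")
a=cv2.resize(s[190:240,225:280],None,fx=11,fy=11,interpolation=cv2.INTER_CUBIC)
b=cv2.resize(t[205:250,215:260],None,fx=12,fy=12,interpolation=cv2.INTER_CUBIC)
cv2.imwrite("pics/za.png",a);cv2.imwrite("pics/zb.png",b)
print(arm.observe()["clock"])
E
```

```text
('side', 'crank') [[319.6, 311.4], [320.7, 309.5], [298.1, 175.8], [322.3, 309.1]]
('side', 'crank_boss') [[323.1, 275.5], [326.3, 275.4], [324.0, 274.1], [330.1, 275.5]]
('side', 'crank_grip') [[337.6, 248.8], [337.3, 249.5], [338.2, 247.3], [336.7, 246.4]]
('side', 'shaft') [[245.3, 214.6], [247.1, 214.5], [247.4, 216.0], [325.9, 275.8]]
('side', 'shaft_seat') [[245.5, 214.4], [245.3, 216.1], [247.8, 216.7], [245.7, 213.8]]
('side', 'deck_edge') [[299.0, 188.9], [300.5, 190.5], [298.2, 190.7]]
('side', 'bed_mouth') [[298.9, 174.7], [295.8, 176.2], [297.0, 178.1], [301.3, 176.1]]
('top', 'crank') [[340.2, 201.2], [338.0, 199.5], [336.0, 200.6], [337.6, 201.2]]
('top', 'crank_boss') [[341.1, 196.2], [340.3, 194.1], [342.5, 195.4], [341.7, 195.4]]
('top', 'crank_grip') [[324.5, 180.5], [326.8, 181.4], [325.2, 176.0]]
('top', 'shaft') [[234.5, 229.1], [234.4, 230.8], [235.8, 229.7], [237.5, 230.4]]
('top', 'shaft_seat') [[208.0, 179.0], [234.3, 230.5], [235.6, 226.0], [237.6, 230.5]]
('top', 'deck_edge') [[215.1, 179.0], [213.8, 178.8], [382.6, 228.9], [341.9, 198.0]]
('top', 'bed_mouth') [[207.5, 177.4], [207.7, 177.6], [207.0, 177.5], [206.5, 178.7]]
crank [ 0.6288 -0.2921  0.1098] 1.7268452047872436 1.018952920005414
crank_boss [ 0.6305 -0.2934  0.1864] 0.6607789201445352 0.39518906026752204
crank_grip [ 0.6664 -0.2491  0.2104] 0.10415377832990165 0.06584635609841041
shaft [ 0.5425 -0.012   0.1646] 0.533231235400571 0.40475445872397375
shaft_seat [ 0.5434 -0.011   0.1649] 1.4246122259026741 1.078965184025069
deck_edge [ 0.6286 -0.127   0.2734] 1.2010202671460126 0.8565234140500091
bed_mouth [0.6756 0.0575 0.2172] 1.7252554111962117 1.4212394662695231
4.4
```

View pics/za.png

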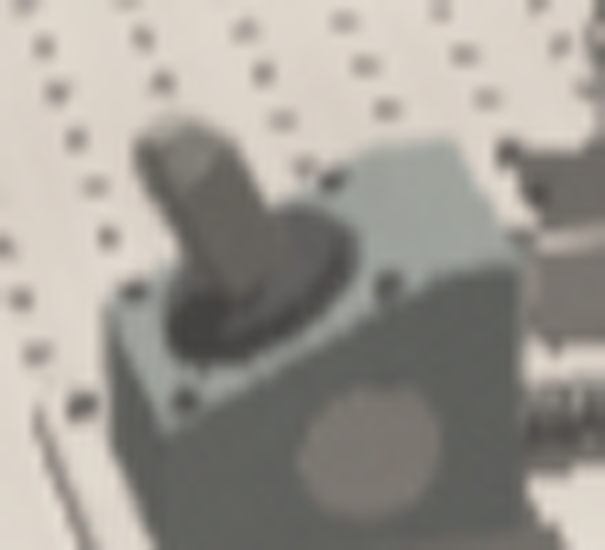

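View pics/zb.png

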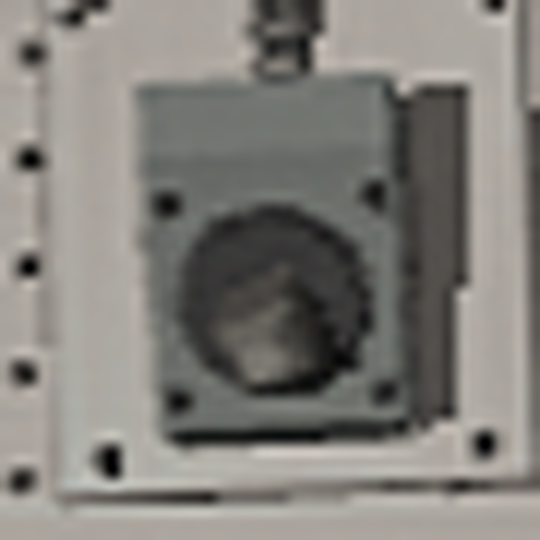

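```bash
python3 - <<'E'
from h import *
np.set_printoptions(precision=4,suppress=True)
S=lambda p:((p[0]+.5)/11-.5+225,(p[1]+.5)/11-.5+190)
T=lambda p:((p[0]+.5)/12-.5+215,(p[1]+.5)/12-.5+205)
X=[]
for n,s,t in [("++",(331,180),(166,204)),("+-",(388,283),(375,190)),("-+",(133,292),(178,400)),("--",(185,400),(386,388)),("flange",(260,281),(276,300)),("tip",(183,148),(270,360))]:
    r=tri(S(s),T(t)); X.append(r[0]); print(n,*r)
X=np.array(X[:4]); c=X.mean(0); print("c",c)
ex=(X[0]+X[1]-X[2]-X[3])/2; ey=(X[0]+X[2]-X[1]-X[3])/2
print(ex,np.linalg.norm(ex),ey,np.linalg.norm(ey))
n=np.cross(ex,ey); n/=np.linalg.norm(n); print(n, np.degrees(np.arccos(n[2])), "yaw x",np.degrees(np.arctan2(ex[1],ex[0])),"yaw y",np.degrees(np.arctan2(-ey[0],ey[1])))
E
```

```text
++ [0.5632 0.0051 0.1773] 0.4093642049391045 0.31642595180883404
+- [ 0.5659 -0.0408  0.1777] 0.1770151358693091 0.1318776924834404
-+ [0.5218 0.0039 0.1565] 0.187344403146789 0.14345259874333355
-- [ 0.5245 -0.0424  0.1568] 0.1415915195568112 0.10449238169354018
flange [ 0.5434 -0.0187  0.1687] 0.5474646783487709 0.41384282395399197
tip [ 0.5268 -0.0205  0.2015] 1.0361204754507345 0.7892937778947287
c [ 0.5438 -0.0185  0.1671]
[0.0414 0.0014 0.0209] 0.04639231828224273 [-0.0026  0.0461 -0.0004] 0.04619576646385209
[-0.4498 -0.0184  0.8929] 26.75694120668338 yaw x 1.9437629917777566 yaw y 3.2773056626857118
```

```bash
python3 - <<'E'
from h import *
s=np.load("side.npy")[:,:,::-1];t=np.load("top.npy")[:,:,::-1]
def z(im,r0,r1,c0,c1,f,lo,hi):
    a=np.clip((im[r0:r1,c0:c1].astype(float)-lo)/(hi-lo)*255,0,255).astype(np.uint8)
    return cv2.resize(a,None,fx=f,fy=f,interpolation=cv2.INTER_NEAREST)
A=z(s,196,226,232,262,20,50,190);B=z(t,218,242,226,250,25,30,160)
# overlays: wireframe for candidate angles
n=np.array([-.438,-.020,.899]);n/=np.linalg.norm(n);y=np.array([-.045,.999,0]);y-=n*(n@y);y/=np.linalg.norm(y);x=np.cross(y,n)
print(x,y,n)
o=np.array([.5438,-.0185,.1671])-.001*n
cv2.imwrite("pics/zc.png",A);cv2.imwrite("pics/zd.png",B)
def ov(img,cam,r0,c0,f,a):
    img=img.copy()
    for zz,w in((6,8),(36,8),(44,4.5)):
        p=[]
        for k in range(4):
            th=np.radians(a+45+90*k); p.append(o+n*zz*1e-3+np.sqrt(2)*w*1e-3*(x*np.cos(th)+y*np.sin(th)))
        q=np.array([(proj(cam,v)-[c0,r0]+.5)*f for v in p]).astype(int)
        cv2.polylines(img,[q],True,(0,0,255),1)
        if zz>6:
            for u,v in zip(q,q0): cv2.line(img,u,v,(0,255,0),1)
        q0=q
    return img
rows=[]
for a in (0,22.5,45,67.5):
    rows.append(np.hstack([cv2.resize(ov(A,"side",196,232,20,a),(300,300)),]))
print(0)
g=np.vstack([np.hstack([cv2.resize(ov(A,"side",196,232,20,a),(266,266),interpolation=3) for a in (0,30,60)]),np.hstack([cv2.resize(ov(B,"top",218,226,25,a),(266,266),interpolation=3) for a in (0,30,60)])])
cv2.imwrite("pics/ze.png",g)
E
```

```text
[0.8978896  0.04044548 0.43835879] [-4.51176225e-02  9.98981652e-01  2.42618888e-04] [-0.43790258 -0.01999555  0.89880004]
0
```

View pics/zc.png

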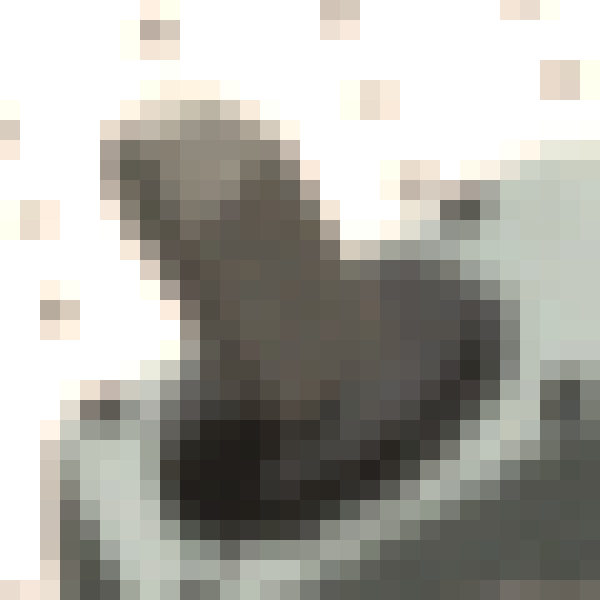

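View pics/zd.png

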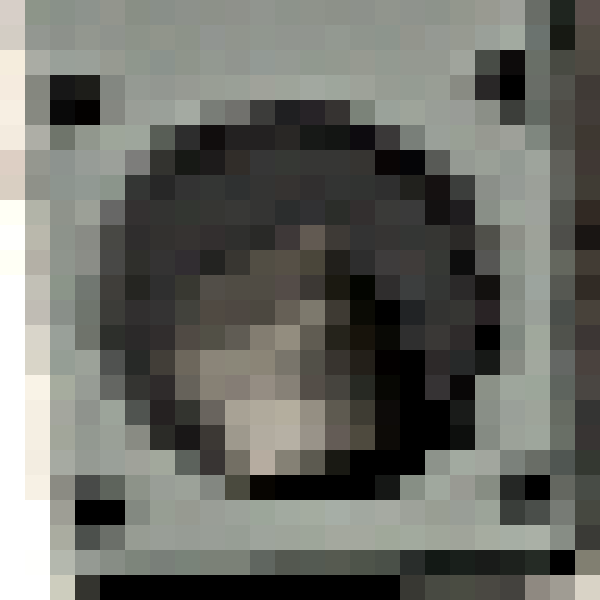

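View pics/ze.png

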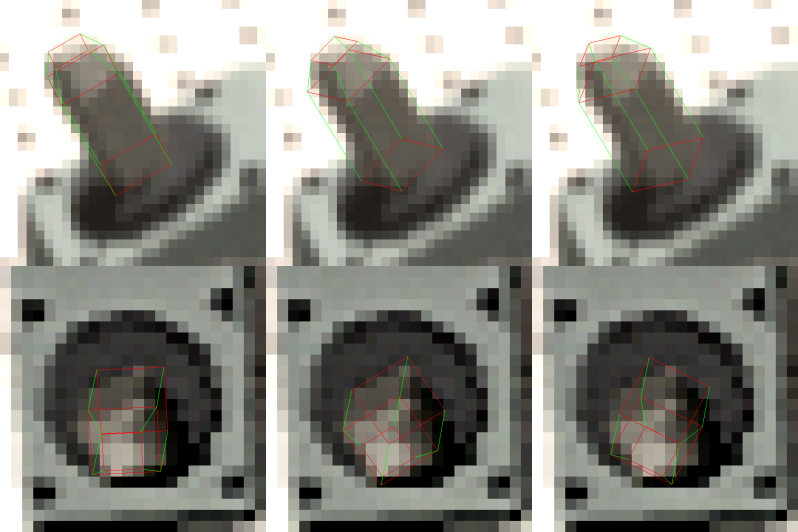

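```bash
cat > fit.py <<'E'
from h import *
n=np.array([-.438,-.020,.899]);n/=np.linalg.norm(n);y=np.array([-.045,.999,0]);y-=n*(n@y);y/=np.linalg.norm(y);x=np.cross(y,n)
o0=np.array([.5438,-.0185,.1671])-.001*n
SS=8
def render(cam,a,d,r0,c0,h,w):
    o=o0+d[0]*x+d[1]*y
    M=np.zeros((h*SS,w*SS),np.uint8)
    cp=-optics.camera_info(cam)["R"].T@optics.camera_info(cam)["t"]
    pr=lambda p:np.array([(proj(cam,v)-[c0,r0]+.5)*SS-.5 for v in p])
    poly=lambda p,l:cv2.fillConvexPoly(M,np.round(pr(p)*16).astype(np.int32),l,shift=4)
    th=np.linspace(0,2*np.pi,60)
    poly([o+n*.0+.020*(x*np.cos(t)+y*np.sin(t)) for t in th],2)
    poly([o+n*.006+.020*(x*np.cos(t)+y*np.sin(t)) for t in th],1)
    ring={z:[o+n*z*1e-3+np.sqrt(2)*w*1e-3*(x*np.cos(t)+y*np.sin(t)) for t in np.radians(a+45+90*np.arange(4))] for z,w in((6,8),(36,8),(44,4.5))}
    fs=[]
    for k in range(4):
        j=(k+1)%4
        fs+=[([ring[6][k],ring[6][j],ring[36][j],ring[36][k]],3+k),([ring[36][k],ring[36][j],ring[44][j],ring[44][k]],7+k)]
    fs.append((ring[44],11))
    c=o+n*.02
    for p,l in fs:
        nn=np.cross(p[1]-p[0],p[2]-p[0]); m=np.mean(p,0)
        if nn@(m-c)<0: nn=-nn
        if nn@(cp-m)>0: poly(p,l)
    return M
def cost(cam,a,d):
    r0,c0,h,w=(196,232,30,30) if cam=="side" else (218,226,24,24)
    im=np.load(cam+".npy")[r0:r0+h,c0:c0+w].astype(float).reshape(-1,3)
    M=render(cam,a,d,r0,c0,h,w)
    A=np.stack([(M==l).reshape(h,SS,w,SS).mean((1,3)).ravel() for l in range(12)],1)
    return A,im,M
def evalc(cam,a,d,mask):
    A,im,M=cost(cam,a,d)
    if cam=="side":
        bg=im.copy()
    A=A[mask];im=im[mask]
    k=A.sum(0)>.3;A=A[:,k]
    x,_,_,_=np.linalg.lstsq(np.r_[A,.1*np.eye(A.shape[1])],np.r_[im,.1*np.full((A.shape[1],3),90.)],rcond=None)
    return ((A@x-im)**2).mean()
if __name__=="__main__":
    import itertools
    masks={}
    for cam in("side","top"):
        A=[cost(cam,a,(0,0))[0][:,3:].sum(1) for a in (0,45)]
        h=30 if cam=="side" else 24
        m=(np.max(A,0)>.01).reshape(h,h).astype(np.uint8)
        masks[cam]=cv2.dilate(m,np.ones((3,3),np.uint8)).ravel()>0
    for cam in masks:
        res=[]
        for a in range(0,90,6):
            b=min((evalc(cam,a,(dx,dy),masks[cam]),dx,dy) for dx in np.arange(-3,3.1,1.5)*1e-3 for dy in np.arange(-3,3.1,1.5)*1e-3)
            res.append((a,round(b[0],1),b[1],b[2]))
        print(cam); [print(*map(lambda v:round(float(v),4),r)) for r in res]
E
python3 fit.py
```

```text
Traceback (most recent call last):
  File "fit.py", line 51, in <module>
    b=min((evalc(cam,a,(dx,dy),masks[cam]),dx,dy) for dx in np.arange(-3,3.1,1.5)*1e-3 for dy in np.arange(-3,3.1,1.5)*1e-3)
  File "fit.py", line 51, in <genexpr>
    b=min((evalc(cam,a,(dx,dy),masks[cam]),dx,dy) for dx in np.arange(-3,3.1,1.5)*1e-3 for dy in np.arange(-3,3.1,1.5)*1e-3)
           ~~~~~^^^^^^^^^^^^^^^^^^^^^^^^^^
  File "fit.py", line 33, in evalc
    A,im,M=cost(cam,a,d)
           ~~~~^^^^^^^^^
  File "fit.py", line 29, in cost
    M=render(cam,a,d,r0,c0,h,w)
  File "fit.py", line 12, in render
    poly([o+n*.0+.020*(x*np.cos(t)+y*np.sin(t)) for t in th],2)
    ~~~~^^^^^^^^^^^^^^^^^^^^^^^^^^^^^^^^^^^^^^^^^^^^^^^^^^^^^^^
  File "fit.py", line 10, in <lambda>
    poly=lambda p,l:cv2.fillConvexPoly(M,np.round(pr(p)*16).astype(np.int32),l,shift=4)
                                                  ~~^^^
  File "fit.py", line 9, in <lambda>
    pr=lambda p:np.array([(proj(cam,v)-[c0,r0]+.5)*SS-.5 for v in p])
                           ~~~~^^^^^^^
  File "h.py", line 11, in proj
    p=P(n)@np.r_[X,1]; return p[:2]/p[2]
      ~^^^
  File "h.py", line 5, in P
    c=optics.camera_info(n); K=np.array([[c["fx"],0,c["cx"]],[0,c["fy"],c["cy"]],[0,0,1]])
ValueError: time passes only in moves, steps and waits
```

```bash
python3 - <<'E'
s=open("h.py").read()
s=s.replace("def P(n):","import functools\n@functools.lru_cache\ndef CI(n): return optics.camera_info(n)\n@functools.lru_cache\ndef P(n):").replace("c=optics.camera_info(n)","c=CI(n)")
open("h.py","w").write(s)
f=open("fit.py").read().replace("optics.camera_info","CI"); open("fit.py","w").write(f)
E
python3 fit.py; python3 -c "
from cell import arm;print(arm.observe()['clock'])"
```

```text
side
0.0 219.2 0.0 0.0
6.0 188.2 0.0015 0.0
12.0 124.9 0.0015 0.0
18.0 117.2 0.0015 0.0
24.0 149.9 0.0015 -0.0015
30.0 205.7 0.0015 0.0
36.0 252.8 0.0015 0.0
42.0 294.0 0.0015 -0.0015
48.0 316.6 0.0015 -0.0015
54.0 305.2 0.0015 0.0
60.0 284.4 0.0 0.0
66.0 240.9 0.0 0.0
72.0 208.6 0.0 0.0
78.0 198.5 0.0 0.0
84.0 171.8 0.0 0.0
top
0.0 198.4 -0.003 0.0
6.0 172.0 -0.003 0.0
12.0 151.0 -0.0015 0.0
18.0 134.3 -0.0015 0.0
24.0 138.9 -0.0015 0.0
30.0 162.1 -0.0015 0.0
36.0 189.1 -0.0015 0.0
42.0 210.1 -0.0015 0.0
48.0 230.4 -0.0015 0.0
54.0 237.9 -0.0015 0.0
60.0 248.3 -0.0015 0.0
66.0 242.6 -0.0015 0.0
72.0 234.9 -0.0015 0.0
78.0 220.2 -0.0015 0.0
84.0 215.6 -0.003 -0.0015
4.4
```

```bash
python3 - <<'E'
from h import *
from scipy.optimize import least_squares
S=lambda p:np.array([(p[0]+.5)/5-.5+220,(p[1]+.5)/5-.5+225]); T=lambda p:np.array([(p[0]+.5)/5-.5+290,(p[1]+.5)/5-.5+150])
F=[((0,0,.095),(536,213),(264,228)),((-.046,0,.050),(478,393),(320,300)),((.065,0,.128),(608,57),(174,130))]
for l,s,t in F: print(tri(S(s),T(t)))
def res(q,full=False):
    x,y,a,z=q; R=Ro.from_euler('z',a).as_matrix(); r=[]
    for l,s,t in F:
        X=R@np.array(l)+[x,y,z]; r+=[proj("side",X)-S(s),proj("top",X)-T(t)]
    return np.concatenate(r)
q=least_squares(res,[.63,-.295,.8,.108]); print(q.x,np.degrees(q.x[2]),q.fun.round(2))
E
```

```text
(array([ 0.62951769, -0.29434159,  0.20423797]), np.float64(0.6965333523487902), np.float64(0.418424807886239))
(array([ 0.59962877, -0.32953106,  0.15815475]), np.float64(0.7584256510910812), np.float64(0.4340801834367082))
(array([ 0.67362012, -0.24510914,  0.23298961]), np.float64(0.10556886612795213), np.float64(0.06738429088869675))
[ 0.63043027 -0.29440505  0.85347666  0.10743768] 48.90061034837787 [-0.25  0.94  0.03 -0.61 -0.54  0.25 -0.13 -0.59  0.04 -1.06  0.19  0.01]
```

```bash
cat >> h.py <<'E'
np.set_printoptions(precision=4,suppress=True)
n=np.array([-.438,-.020,.899]);n/=np.linalg.norm(n);ly=np.array([-.045,.999,0]);ly-=n*(n@ly);ly/=np.linalg.norm(ly);lx=np.cross(ly,n)
o0=np.array([.5438,-.0185,.1671])-.001*n
SH=19.
def crankR(deg):  # crank rotation on shaft at angle deg from lift x
    t=np.radians(deg); cx=lx*np.cos(t)+ly*np.sin(t); return np.stack([cx,np.cross(n,cx),n],1)
def st():
    s=arm.observe(); return s,np.array(s["position"]),Ro.from_rotvec(s["ee_rot"]).as_matrix()
def show():
    s,p,R=st(); print("t",round(s["clock"],2),"p",p,"F",s["force"],"M",s["ft_torque"],"w",round(s["width"]*.0918,4),"q",s["joints"]); print(R)
def delta(pg,Rg):
    s,p,R=st(); print("local d mm",(R.T@(pg-p))*1e3,"rot deg",np.degrees(Ro.from_matrix(R.T@Rg).as_rotvec()))
E
python3 - <<'E'
from h import *
show()
t=np.radians(48.9)
cx=np.array([np.cos(t),np.sin(t),0]);cy=np.array([-np.sin(t),np.cos(t),0])
for sg in(1,-1):
    Rg=np.stack([sg*cx,-sg*cy,[0,0,-1]],1); print(sg,Rg); 
    delta(np.array([.6304,-.2944,.300]),Rg)
E
```

```text
t 4.4 p [ 0.1636 -0.6033  0.2136] F [-0.2679  0.7546 -1.3707] M [ 0.0003  0.0238 -0.0073] w 0.0913 q [ 1.2034  0.4345  0.025   1.5732 -0.0116  1.134  -0.0751]
[[ 0.9652  0.2616  0.    ]
 [ 0.2616 -0.9652 -0.0001]
 [-0.      0.0001 -1.    ]]
1 [[ 0.6574  0.7536  0.    ]
 [ 0.7536 -0.6574  0.    ]
 [ 0.     -0.     -1.    ]]
local d mm [ 531.3758 -175.947   -86.4619] rot deg [  0.0049   0.0016 -33.7326]
-1 [[-0.6574 -0.7536  0.    ]
 [-0.7536  0.6574  0.    ]
 [-0.      0.     -1.    ]]
local d mm [ 531.3758 -175.947   -86.4619] rot deg [  0.0021  -0.0064 146.2674]
```

```bash
python3 -m creep '[{"translation":[0,0,-0.04],"rot":[0,0,0],"jaw":0.0918},{"translation":[0,0,-0.04],"rot":[0,0,0],"jaw":0.0918},{"translation":[0.037,-0.0123,0],"rot":[0,0,0],"jaw":0.0918},{"translation":[0.037,-0.0123,0],"rot":[0,0,0],"jaw":0.0918},{"translation":[0.037,-0.0123,0],"rot":[0,0,0],"jaw":0.0918},{"translation":[0.037,-0.0123,0],"rot":[0,0,0],"jaw":0.0918},{"translation":[0.037,-0.0123,0],"rot":[0,0,0],"jaw":0.0918},{"translation":[0.037,-0.0123,0],"rot":[0,0,0],"jaw":0.0918},{"translation":[0.037,-0.0123,0],"rot":[0,0,0],"jaw":0.0918},{"translation":[0.037,-0.0123,0],"rot":[0,0,0],"jaw":0.0918},{"translation":[0.037,-0.0123,0],"rot":[0,0,0],"jaw":0.0918},{"translation":[0.037,-0.0123,0],"rot":[0,0,0],"jaw":0.0918}]'
cat > tgt.py <<'E'
from h import *
import sys
def boss(h):
    t=np.radians(48.9);cx=np.array([np.cos(t),np.sin(t),0]);cy=np.array([-np.sin(t),np.cos(t),0])
    return np.array([.6304,-.2944,h]),np.stack([cx,-cy,[0,0,-1]],1)
E
python3 -c "
from tgt import *
show();delta(*boss(.300))"
```

```text
clock: 5.4
position: [0.4898, -0.3865, 0.2937]
ee_rot: [3.114, 0.414, 0.0]
force: [0.6, -0.7, 0.4]
width: 1.0
t 5.4 p [ 0.4898 -0.3865  0.2937] F [ 0.6418 -0.669   0.3691] M [-0.0208  0.026  -0.0842] w 0.0918 q [ 0.654   0.3886 -0.1052  1.4449  0.0413  1.31   -0.7604]
[[ 0.9652  0.2614  0.0002]
 [ 0.2614 -0.9652 -0.0002]
 [ 0.0001  0.0003 -1.    ]]
local d mm [159.759  -52.0994  -6.281 ] rot deg [  0.0184  -0.0021 -33.7445]
```

```bash
python3 -m creep '[{"translation":[0.04,-0.013,0],"rot":[0,0,-4],"jaw":0.0918},{"translation":[0.0404,-0.0102,0],"rot":[0,0,-6],"jaw":0.0918},{"translation":[0.0409,-0.0059,0],"rot":[0,0,-6],"jaw":0.0918},{"translation":[0.037,-0.0015,0],"rot":[0,0,-6],"jaw":0.0918},{"translation":[0,0,0],"rot":[0,0,-6],"jaw":0.0918},{"translation":[0,0,0.02],"rot":[0,0,-5.74],"jaw":0.06},{"translation":[0,0,0],"rot":[0,0,0],"jaw":0.06}]'
python3 -c "
from tgt import *
show();delta(*boss(.184))"
```

```text
clock: 5.98
position: [0.6229, -0.2978, 0.27]
ee_rot: [-2.853, -1.308, 0.005]
force: [-1.2, -0.3, -1.0]
width: 0.896
t 5.98 p [ 0.6229 -0.2978  0.27  ] F [-1.2231 -0.3259 -1.0475] M [-0.0413  0.0226 -0.0213] w 0.0823 q [ 0.517   0.5322 -0.2515  1.2828  0.1295  1.347  -0.4414]
[[ 0.6526  0.7577 -0.0043]
 [ 0.7577 -0.6526  0.0017]
 [-0.0015 -0.0044 -1.    ]]
local d mm [ 7.6572  3.8536 86.0088] rot deg [-0.2519  0.0885  0.3588]
```

```bash
python3 -m creep '[{"translation":[0.0075,0.0037,0.02],"rot":[-0.2,0,0.3],"jaw":0.05},{"translation":[0,0,0.03],"rot":[0,0,0],"jaw":0.05},{"translation":[0,0,0],"rot":[0,0,0],"jaw":0.05},{"translation":[0,0,0],"rot":[0,0,0],"jaw":0.05}]'
python3 - <<'E'
from tgt import *
show();delta(*boss(.184))
for n_ in("side","top"):
    im=optics.get_image(n_)[:,:,::-1]
    c=im[190:310,250:410] if n_=="side" else im[130:250,280:440]
    cv2.imwrite(f"pics/b_{n_}.png",cv2.resize(c,None,fx=4,fy=4,interpolation=2))
E
python3 -c "
import cv2,numpy as np
cv2.imwrite('pics/b.png',np.vstack([cv2.resize(cv2.imread('pics/b_%s.png'%k),None,fx=.62,fy=.62) for k in('side','top')]))"
```

```text
clock: 6.32
position: [0.6299, -0.2961, 0.2227]
ee_rot: [2.864, 1.288, -0.002]
force: [-0.1, 0.0, 0.5]
width: 0.617
t 6.32 p [ 0.6299 -0.2961  0.2227] F [-0.0888  0.0176  0.4705] M [-0.0062 -0.1046  0.0409] w 0.0567 q [ 0.5095  0.564  -0.2478  1.3444  0.1403  1.2507 -0.4712]
[[ 0.6636  0.7481 -0.0011]
 [ 0.7481 -0.6636 -0.0014]
 [-0.0018  0.0001 -1.    ]]
local d mm [ 1.6896 -0.7192 38.683 ] rot deg [ 0.0068  0.1003 -0.4736]
```

View pics/b.png

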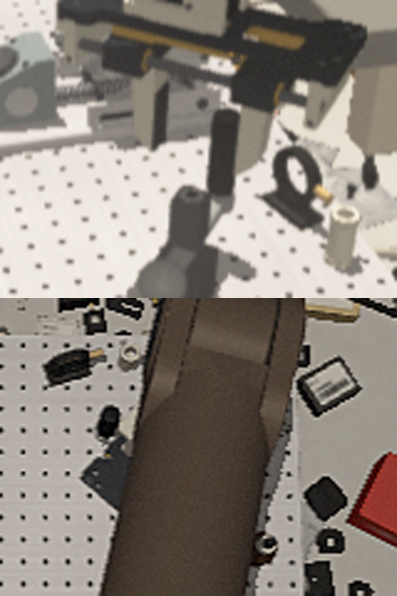

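```bash
python3 - <<'E'
from tgt import *
s,p,R=st()
for yy in(-.028,0,.028):
  X=p+R@np.array([0,yy,.014]); print((proj("side",X)-[250,190])*2.48, X)
print(s["width"])
E
```

```text
[156.6242 173.7627] [ 0.6107 -0.2779  0.2113]
[193.4198 184.6623] [ 0.6317 -0.2965  0.2114]
[231.2169 195.8586] [ 0.6526 -0.315   0.2116]
0.5606823078321503
```

View pics/b_side.png

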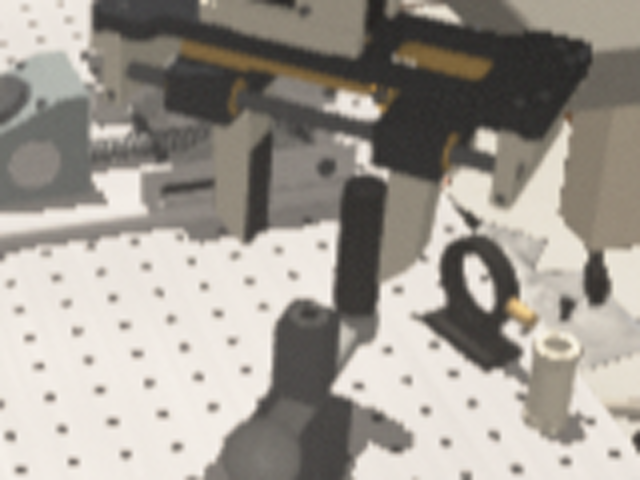

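```bash
python3 - <<'E'
from tgt import *
s,p,R=st()
for uv in [(312.5,250),(346,260)]:
  for z in (.2113,.235): print(uv,z,atz("side",uv,z))
c=CI("side");print(-c["R"].T@c["t"])
s=np.load("side.npy")
# handle top check
for X in ([.673,-.245,.235],[.6527,-.315,.2116],[.6527,-.315,.235]): print(proj("side",np.array(X)), (proj("side",np.array(X))-[250,190])*4)
for X in ([.673,-.245,.235],[.6304,-.2944,.2025]): print(proj("top",np.array(X)))
E
```

```text
(312.5, 250) 0.2113 [ 0.6194 -0.2469  0.2113]
(312.5, 250) 0.235 [ 0.607  -0.2814  0.235 ]
(346, 260) 0.2113 [ 0.6673 -0.2902  0.2113]
(346, 260) 0.235 [ 0.6526 -0.3225  0.235 ]
[ 0.3726 -0.9366  0.6848]
[341.0536 235.0398] [364.2143 180.1593]
[343.2554 268.9383] [373.0214 315.7531]
[344.4467 257.5195] [377.7867 270.0778]
[324.4113 175.712 ]
[342.4266 194.5962]
```

```bash
python3 - <<'E'
from tgt import *
show()
im=optics.get_image("side")[:,:,::-1].copy()
s,p,R=st()
c=im[200:290,265:365]; f=7
c=cv2.resize(c,None,fx=f,fy=f,interpolation=2)
for yy in(-.046,-.028,0,.028,.046):
  for zz in (-.052,-.005,.014):
    q=((proj("side",p+R@np.array([0,yy,zz]))-[265,200]+.5)*f).astype(int)
    cv2.circle(c,tuple(int(v) for v in q),4,(0,0,255) if zz>0 else (0,255,0) if zz>-.02 else (255,0,0),-1)
cv2.imwrite("pics/c.png",c); show()
E
```

```text
t 6.42 p [ 0.6316 -0.2964  0.2254] F [-0.6771  0.6171  0.6256] M [-0.0908 -0.0054 -0.0473] w 0.0515 q [ 0.5095  0.5619 -0.2484  1.3413  0.1403  1.2505 -0.4704]
[[ 0.6629  0.7487  0.004 ]
 [ 0.7487 -0.6628 -0.0031]
 [ 0.0003  0.0051 -1.    ]]
t 6.47 p [ 0.6319 -0.2965  0.2258] F [ 0.3579 -0.4233  0.1355] M [-0.0232 -0.0242  0.0627] w 0.0506 q [ 0.5095  0.5615 -0.2486  1.3411  0.1404  1.2501 -0.4701]
[[ 0.6625  0.749   0.005 ]
 [ 0.749  -0.6625 -0.0035]
 [ 0.0007  0.006  -1.    ]]
```

View pics/c.png

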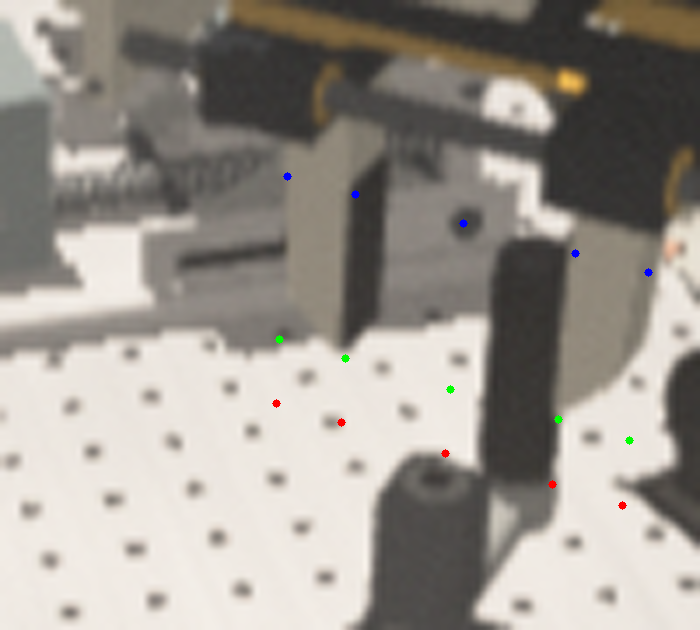

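```bash
python3 - <<'E'
from tgt import *
R=np.array([[.9652,.2616,0],[.2616,-.9652,0],[0,0,-1.]]);p=np.array([.1636,-.6033,.2136])
t=np.load("top.npy")[:,:,::-1]; f=5
c=cv2.resize(t[330:420,430:560],None,fx=f,fy=f,interpolation=2)
for yy in(-.065,-.046,0,.046,.065):
  for zz in (-.052,-.005,.014):
    q=((proj("top",p+R@np.array([0,yy,zz]))-[430,330]+.5)*f).astype(int); print(yy,zz,q)
    cv2.circle(c,tuple(int(v) for v in q),4,(0,0,255) if zz>0 else (0,255,0) if zz>-.02 else (255,0,0),-1)
cv2.imwrite("pics/d.png",c)
E
```

```text
-0.065 -0.052 [126 313]
-0.065 -0.005 [ 93 295]
-0.065 0.014 [ 80 288]
-0.046 -0.052 [165 302]
-0.046 -0.005 [130 285]
-0.046 0.014 [117 278]
0 -0.052 [258 275]
0 -0.005 [220 259]
0 0.014 [205 253]
0.046 -0.052 [351 249]
0.046 -0.005 [310 234]
0.046 0.014 [294 228]
0.065 -0.052 [389 238]
0.065 -0.005 [346 223]
0.065 0.014 [330 217]
```

View pics/d.png

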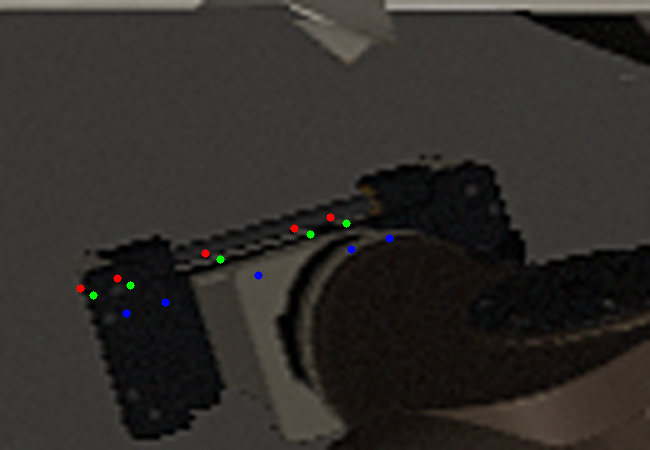

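```bash
python3 -c "
from tgt import *
show();delta(*boss(.184))"; python3 -m creep '[{"translation":[0.0005,-0.002,0.021],"rot":[-0.3,0.3,-0.5],"jaw":0.045},{"translation":[0,0,0.021],"rot":[0,0,0],"jaw":0.045},{"translation":[0,0,0],"rot":[0,0,0],"jaw":0.045},{"translation":[0,0,0],"rot":[0,0,0],"jaw":0.045}]'
python3 - <<'E'
from tgt import *
show();delta(*boss(.184))
im=optics.get_image("side")[:,:,::-1].copy()
s,p,R=st()
c=im[200:290,265:365]; f=7
c=cv2.resize(c,None,fx=f,fy=f,interpolation=2)
for yy in(-.0225,0,.0225):
  for zz in (-.005,.014):
    q=((proj("side",p+R@np.array([0,yy,zz]))-[265,200]+.5)*f).astype(int)
    cv2.circle(c,tuple(int(v) for v in q),4,(0,0,255) if zz>0 else (0,255,0) if zz>-.02 else (255,0,0),-1)
cv2.imwrite("pics/e.png",c)
E
```

```text
t 6.47 p [ 0.6319 -0.2965  0.2258] F [ 0.3579 -0.4233  0.1355] M [-0.0232 -0.0242  0.0627] w 0.0506 q [ 0.5095  0.5615 -0.2486  1.3411  0.1404  1.2501 -0.4701]
[[ 0.6625  0.749   0.005 ]
 [ 0.749  -0.6625 -0.0035]
 [ 0.0007  0.006  -1.    ]]
local d mm [ 0.4947 -2.7557 41.7709] rot deg [ 0.3449 -0.039  -0.3935]
clock: 6.8
position: [0.6302, -0.2943, 0.1823]
ee_rot: [2.853, 1.302, 0.012]
force: [-0.6, 0.4, 0.1]
width: 0.487
t 6.8 p [ 0.6302 -0.2943  0.1823] F [-0.6351  0.3588  0.1142] M [-0.0113 -0.0375 -0.0081] w 0.0447 q [ 0.5138  0.5849 -0.2515  1.4105  0.1495  1.1552 -0.4711]
[[ 0.6552  0.7554  0.0095]
 [ 0.7554 -0.6552 -0.0018]
 [ 0.0049  0.0084 -1.    ]]
local d mm [ 0.0484  0.194  -1.7317] rot deg [ 0.4782 -0.2813  0.1629]
```

View pics/e.png

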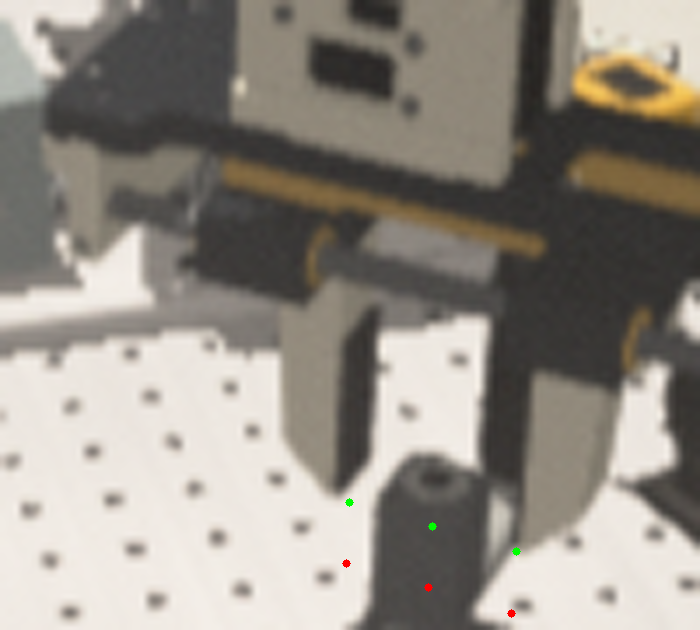

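```bash
python3 -m creep '[{"translation":[0,0,0.003],"rot":[0.4,0,0],"jaw":0.045},{"translation":[0,0,0.003],"rot":[0,-0.2,0],"jaw":0.045},{"translation":[0,0,0],"rot":[0,0,0],"jaw":0.045}]' ;  python3 -m creep '[{"translation":[0,0,0.003],"rot":[0,0,0],"jaw":0.045},{"translation":[0,0,0],"rot":[0,0,0],"jaw":0.045}]'
```

```text
clock: 7.1
position: [0.6308, -0.2941, 0.1758]
ee_rot: [2.856, 1.305, 0.004]
force: [1.0, 0.5, 0.1]
width: 0.489
clock: 7.27
position: [0.6304, -0.294, 0.1722]
ee_rot: [2.857, 1.305, 0.003]
force: [-0.2, 0.5, -1.0]
width: 0.49
```

```bash
python3 -m creep '[{"translation":[0,0,0],"rot":[0,0,0],"jaw":0.0},{"translation":[0,0,0],"rot":[0,0,0],"jaw":0.0},{"translation":[0,0,0],"rot":[0,0,0],"jaw":0.0},{"translation":[0,0,0],"rot":[0,0,0],"jaw":0.0},{"translation":[0,0,-0.005],"rot":[0,0,0],"jaw":0.0},{"translation":[0,0,-0.01],"rot":[0,0,0],"jaw":0.0},{"translation":[0,0,-0.02],"rot":[0,0,0],"jaw":0.0},{"translation":[0,0,-0.04],"rot":[0,0,0],"jaw":0.0},{"translation":[0,0,-0.04],"rot":[0,0,0],"jaw":0.0},{"translation":[0,0,-0.02],"rot":[0,0,0],"jaw":0.0},{"translation":[0,0,0],"rot":[0,0,0],"jaw":0.0}]' 55
python3 - <<'E'
from tgt import *
show()
im=optics.get_image("side")[:,:,::-1].copy()
cv2.imwrite("pics/f0.png",im)
cv2.imwrite("pics/f.png",cv2.resize(im[150:310,230:400],None,fx=3.6,fy=3.6,interpolation=2))
E
```

```text
clock: 8.18
position: [0.6324, -0.2946, 0.3148]
ee_rot: [2.85, 1.302, 0.015]
force: [0.4, 0.0, -2.4]
width: 0.253
t 8.18 p [ 0.6324 -0.2946  0.3148] F [ 0.3946  0.0008 -2.4358] M [-0.0321 -0.1073  0.0051] w 0.0232 q [ 0.5038  0.5169 -0.2508  1.2007  0.124   1.4262 -0.4457]
[[ 0.6547  0.7558  0.0119]
 [ 0.7559 -0.6547 -0.0032]
 [ 0.0054  0.0111 -0.9999]]
```

View pics/f.png

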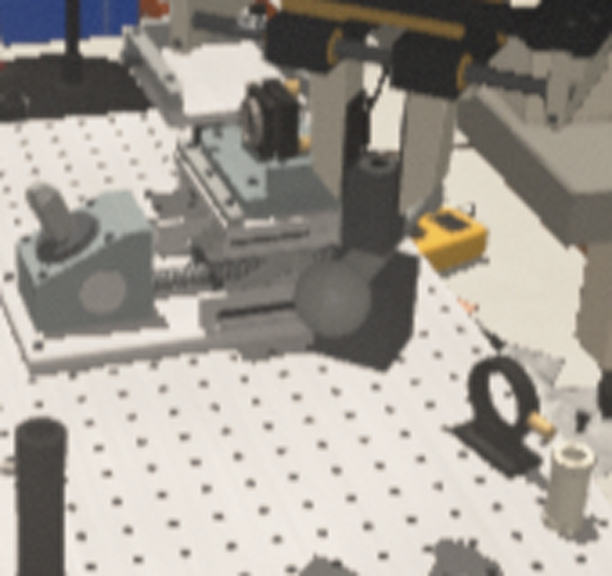

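```bash
cat >> tgt.py <<'E'
L=.0645
def fitpose(z,ang=SH,dx=0,dy=0):  # crank origin at shaft-z (m)
    Rc=crankR(ang); Rg=np.stack([Rc[:,0],-Rc[:,1],-Rc[:,2]],1)
    return o0+n*(z+L)+dx*lx+dy*ly,Rg
E
python3 - <<'E'
from tgt import *
s,p,R=st()
print((proj("side",np.array([.6324,-.2946,.3457]))-[230,150])*3.6)
pg,Rg=fitpose(.09); print(pg,Rg); delta(pg,Rg)
print("world d",pg-p,"rot world deg",np.degrees(Ro.from_matrix(Rg@R.T).as_rotvec()))
E
```

```text
[374.1717 159.731 ]
[ 0.4766 -0.0216  0.3051] [[ 0.8343  0.335   0.4379]
 [ 0.3635 -0.9314  0.02  ]
 [ 0.4146  0.1425 -0.8988]]
local d mm [ 104.8286 -295.6772    4.4246] rot deg [-13.8355  21.7694  27.0935]
world d [-0.1548  0.2728 -0.0062] rot world deg [  7.614  -24.7629 -26.9853]
```

```bash
python3 -m creep '[{"translation":[0.013,-0.037,0],"rot":[0,0,0],"jaw":0.0},{"translation":[0.013,-0.037,0],"rot":[0,0,0],"jaw":0.0},{"translation":[0.013,-0.037,0],"rot":[0,0,0],"jaw":0.0},{"translation":[0.013,-0.037,0],"rot":[0,0,0],"jaw":0.0},{"translation":[0.013,-0.037,0],"rot":[0,0,0],"jaw":0.0},{"translation":[0.013,-0.037,0],"rot":[0,0,0],"jaw":0.0},{"translation":[0.013,-0.037,0],"rot":[0,0,0],"jaw":0.0},{"translation":[0.013,-0.037,0],"rot":[0,0,0],"jaw":0.0},{"translation":[0,0,0],"rot":[-2.3,3.6,4.5],"jaw":0.0},{"translation":[0,0,0],"rot":[-2.3,3.6,4.5],"jaw":0.0},{"translation":[0,0,0],"rot":[-2.3,3.6,4.5],"jaw":0.0},{"translation":[0,0,0],"rot":[-2.3,3.6,4.5],"jaw":0.0}]'
python3 -c "
from tgt import *
show();delta(*fitpose(.09))"
```

```text
clock: 9.23
position: [0.4732, -0.022, 0.3057]
ee_rot: [2.956, 0.813, 0.459]
force: [0.5, 0.5, -4.4]
width: 0.256
t 9.23 p [ 0.4732 -0.022   0.3057] F [ 0.542   0.4566 -4.4302] M [-0.0491  0.7275  0.0379] w 0.0235 q [ 0.3488 -0.0476 -0.3698  1.9915 -0.062   0.8967 -1.0261]
[[ 0.8188  0.4935  0.2932]
 [ 0.5058 -0.8618  0.038 ]
 [ 0.2714  0.1172 -0.9553]]
local d mm [2.8488 1.2253 1.6322] rot deg [-4.8199  7.5768  8.8147]
```

```bash
python3 -m creep '[{"translation":[0.0028,0.0012,0.0016],"rot":[-2.4,3.8,4.4],"jaw":0.0},{"translation":[0,0,0],"rot":[-2.4,3.8,4.4],"jaw":0.0},{"translation":[0,0,0],"rot":[0,0,0],"jaw":0.0},{"translation":[0,0,0],"rot":[0,0,0],"jaw":0.0}]'
cat > look.py <<'E'
from tgt import *
import sys
def look(name,crank=None):
    tiles=[]
    for cam,(r,c) in(("side",(140,205)),("top",(170,180))):
        im=optics.get_image(cam)[:,:,::-1]
        cv2.imwrite(f"pics/{name}_{cam}_raw.png",im)
        t=cv2.resize(im[r:r+110,c:c+110],None,fx=3.63,fy=3.63,interpolation=2).copy()
        if crank is not None:
            o,Rc=crank
            for pt in [(0,0,0),(0,0,.095),(-.046,0,.05),(.065,0,.06),(.065,0,.128),(.018,.018,0),(-.018,.018,0),(.018,-.018,0),(-.018,-.018,0)]:
                q=(proj(cam,o+Rc@np.array(pt))-[c,r]+.5)*3.63
                cv2.circle(t,(int(q[0]),int(q[1])),2,(0,0,255),-1)
        tiles.append(t)
    cv2.imwrite(f"pics/{name}.png",np.hstack(tiles))
def cur():
    s,p,R=st(); return p+R[:,2]*L,np.stack([R[:,0],-R[:,1],-R[:,2]],1)
E
python3 -c "
from look import *
show();delta(*fitpose(.09));look('g',cur())"
```

```text
clock: 9.57
position: [0.4756, -0.0214, 0.3049]
ee_rot: [2.947, 0.572, 0.678]
force: [1.2, 0.3, -3.9]
width: 0.261
t 9.57 p [ 0.4756 -0.0214  0.3049] F [ 1.1758  0.2761 -3.9449] M [-0.0121  0.9706 -0.0186] w 0.024 q [ 0.3664 -0.1307 -0.3795  2.1147 -0.093   0.7015 -1.151 ]
[[ 0.834   0.3417  0.4332]
 [ 0.3698 -0.9289  0.0208]
 [ 0.4095  0.1428 -0.9011]]
local d mm [0.7967 0.5222 0.3076] rot deg [-0.156   0.2624  0.3808]
```

View pics/g.png

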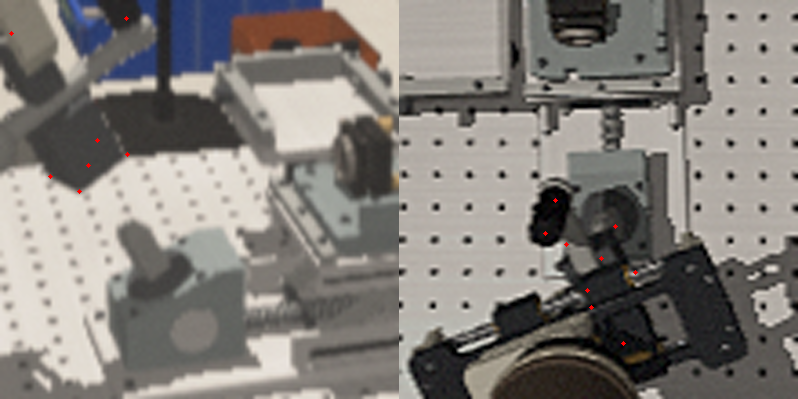

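```bash
python3 -m creep '[{"translation":[0.0008,0.0005,0.015],"rot":[-0.15,0.26,0.38],"jaw":0.0},{"translation":[0,0,0.015],"rot":[0,0,0],"jaw":0.0},{"translation":[0,0,0.01],"rot":[0,0,0],"jaw":0.0},{"translation":[0,0,0],"rot":[0,0,0],"jaw":0.0},{"translation":[0,0,0],"rot":[0,0,0],"jaw":0.0}]'
python3 -c "
from look import *
show();delta(*fitpose(.05));look('i',cur())"
```

```text
clock: 10.08
position: [0.4968, -0.0204, 0.2706]
ee_rot: [2.948, 0.56, 0.69]
force: [0.3, -0.2, -4.0]
width: 0.257
t 10.08 p [ 0.4968 -0.0204  0.2706] F [ 0.2506 -0.1815 -3.9547] M [-0.0305  0.9915  0.0051] w 0.0236 q [ 0.3649 -0.057  -0.408   2.1478 -0.0417  0.5904 -1.2135]
[[ 0.8336  0.3342  0.4399]
 [ 0.3621 -0.9319  0.0216]
 [ 0.4171  0.1413 -0.8978]]
local d mm [-2.9743 -0.7994  0.1323] rot deg [-0.0401 -0.1502 -0.0784]
```

View pics/i.png

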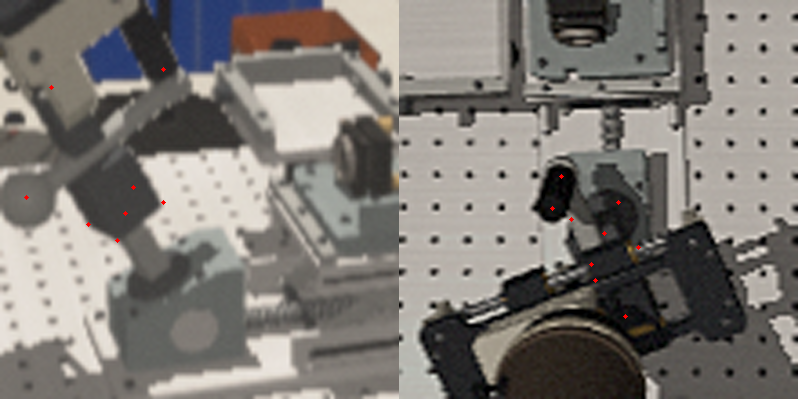

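```bash
python3 -m creep '[{"translation":[-0.003,-0.0008,0.003],"rot":[0,0,0],"jaw":0.0},{"translation":[0,0,0.004],"rot":[0,0,0],"jaw":0.0},{"translation":[0,0,0],"rot":[0,0,0],"jaw":0.0},{"translation":[0,0,0],"rot":[0,0,0],"jaw":0.0}]'
python3 -c "
from look import *
show();delta(*fitpose(.04));look('j',cur())"
```

```text
clock: 10.52
position: [0.4965, -0.0208, 0.2633]
ee_rot: [2.946, 0.558, 0.692]
force: [0.4, -0.5, -4.4]
width: 0.254
t 10.52 p [ 0.4965 -0.0208  0.2633] F [ 0.4347 -0.4531 -4.3507] M [-0.0486  0.9789 -0.0256] w 0.0233 q [ 0.3648 -0.0502 -0.4111  2.1628 -0.0338  0.5668 -1.2225]
[[ 0.8331  0.3326  0.4419]
 [ 0.3613 -0.9322  0.0204]
 [ 0.4188  0.1427 -0.8968]]
local d mm [ 0.4489 -0.0013  3.7126] rot deg [ 0.0699 -0.2479 -0.1266]
```

View pics/j.png

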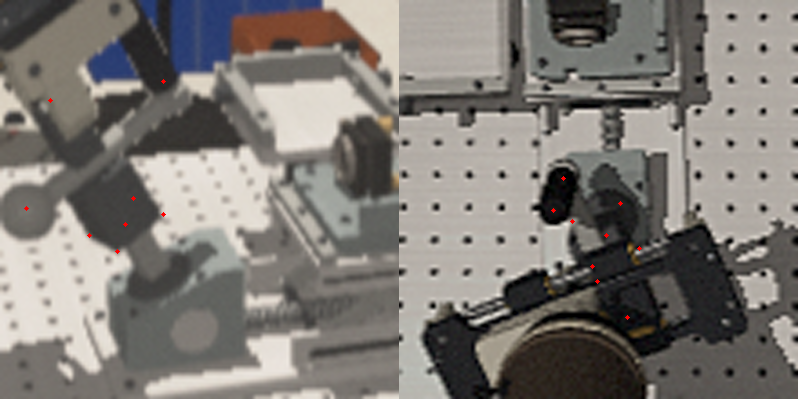

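```bash
python3 -m creep '[{"translation":[0.0004,0,0.003],"rot":[0,-0.2,-0.1],"jaw":0.0},{"translation":[0,0,0.003],"rot":[0,0,0],"jaw":0.0},{"translation":[0,0,0],"rot":[0,0,0],"jaw":0.0}]'
python3 -c "
from look import *
show();delta(*fitpose(.036))"
```

```text
clock: 10.87
position: [0.5001, -0.0208, 0.258]
ee_rot: [2.946, 0.56, 0.688]
force: [1.6, -2.1, -5.0]
width: 0.256
t 10.87 p [ 0.5001 -0.0208  0.258 ] F [ 1.5619 -2.149  -5.0023] M [-0.5754  0.4607 -0.2318] w 0.0235 q [ 0.3629 -0.0356 -0.4158  2.1633 -0.0164  0.5553 -1.2391]
[[ 0.8339  0.3337  0.4397]
 [ 0.3628 -0.9317  0.0189]
 [ 0.416   0.1437 -0.898 ]]
local d mm [-0.384  -0.4858  1.3734] rot deg [ 0.0977 -0.0829 -0.0393]
```

```bash
python3 -m creep '[{"translation":[0,0.001,0.002],"rot":[0,0,0],"jaw":0.0},{"translation":[0,0,0.002],"rot":[0,0,0],"jaw":0.0},{"translation":[0,0,0],"rot":[0,0,0],"jaw":0.0}]'
python3 -c "
from look import *
show();delta(*fitpose(.036));s,p,R=st();print('local F',R.T@s['force'],'M',R.T@s['ft_torque'])"
```

```text
clock: 11.12
position: [0.502, -0.0213, 0.2545]
ee_rot: [2.946, 0.56, 0.688]
force: [2.4, 0.4, -3.9]
width: 0.256
t 11.12 p [ 0.502  -0.0213  0.2545] F [ 2.3967  0.4104 -3.8984] M [-0.0411  0.5578 -0.0407] w 0.0235 q [ 0.3627 -0.0275 -0.4165  2.1655 -0.0113  0.5458 -1.2429]
[[ 0.8339  0.334   0.4394]
 [ 0.3628 -0.9317  0.0195]
 [ 0.4159  0.1432 -0.8981]]
local d mm [-0.3363 -1.0268 -2.5529] rot deg [ 0.0613 -0.0779 -0.0383]
local F [ 0.5263 -0.1401  4.5621] M [ 0.1512 -0.5392  0.0293]
```

```bash
python3 -m creep '[{"translation":[0.001,0,0.003],"rot":[0,0,0],"jaw":0.0},{"translation":[0,0,0.004],"rot":[0,0,0],"jaw":0.0},{"translation":[0,0,0],"rot":[0,0,0],"jaw":0.0}]'
cat >> look.py <<'E'
def lf():
    s,p,R=st();print('local F',R.T@(s['force']-np.array([0,0,-4.0])),'M',R.T@s['ft_torque'])
    Rc=np.stack([R[:,0],-R[:,1],-R[:,2]],1); d=p+R[:,2]*L-o0
    print("shaft z mm",d@n*1e3,"off",d@lx*1e3,d@ly*1e3,"clock",s["clock"])
E
python3 -c "
from look import *
show();lf()"
```

```text
clock: 11.37
position: [0.5055, -0.0209, 0.2479]
ee_rot: [2.947, 0.561, 0.686]
force: [1.1, -0.8, -4.5]
width: 0.254
t 11.37 p [ 0.5055 -0.0209  0.2479] F [ 1.1128 -0.8198 -4.4906] M [-0.2878  0.7655 -0.1252] w 0.0233 q [ 0.3599 -0.0119 -0.4203  2.1692  0.0055  0.5292 -1.2605]
[[ 0.8344  0.3342  0.4383]
 [ 0.3629 -0.9316  0.0194]
 [ 0.4148  0.1429 -0.8986]]
local F [0.4275 1.0654 0.9127] M [-0.0143 -0.8272  0.0012]
shaft z mm 25.9985489333352 off 0.9479608072759839 -0.6705684021097862 clock 11.3667
```

```bash
python3 -m creep '[{"translation":[0,0.0004,0.005],"rot":[0,0,0],"jaw":0.0},{"translation":[0,0,0.005],"rot":[0,0,0],"jaw":0.0},{"translation":[0,0,0.005],"rot":[0,0,0],"jaw":0.0},{"translation":[0,0,0],"rot":[0,0,0],"jaw":0.0}]'
python3 -c "
from look import *
lf()"
```

```text
clock: 11.7
position: [0.5122, -0.0209, 0.2342]
ee_rot: [2.947, 0.561, 0.686]
force: [0.9, -0.3, -4.9]
width: 0.257
local F [0.2883 0.47   1.1889] M [ 0.301  -0.7119 -0.0144]
shaft z mm 10.714358989255024 off 1.0080284547899676 -0.9626194395048443 clock 11.7
```

```bash
python3 -m creep '[{"translation":[0,0.0002,0.003],"rot":[0,0,0],"jaw":0.0},{"translation":[0,0,0.003],"rot":[0,0,0],"jaw":0.0},{"translation":[0,0,0],"rot":[0,0,0],"jaw":0.0}]'
python3 -c "
from look import *
lf()"
```

```text
clock: 11.95
position: [0.5157, -0.0205, 0.2328]
ee_rot: [2.943, 0.561, 0.692]
force: [-24.9, 1.3, 29.9]
width: 0.256
local F [ -6.0782  -4.5767 -41.3387] M [ 1.3796 -2.4625 -0.0807]
shaft z mm 7.852622219247324 off 3.7940730002670215 -0.7768884303886198 clock 11.95
```

```bash
python3 -m creep '[{"translation":[-0.001,0,-0.003],"rot":[0,0,0],"jaw":0.0},{"translation":[0,0,0],"rot":[0,0,0],"jaw":0.06},{"translation":[0,0,0],"rot":[0,0,0],"jaw":0.06},{"translation":[0,0,0],"rot":[0,0,0],"jaw":0.06}]' 
python3 -c "
from look import *
lf();show()"
```

```text
clock: 12.28
position: [0.5135, -0.0216, 0.2327]
ee_rot: [2.945, 0.56, 0.689]
force: [-1.4, -0.1, -0.4]
width: 0.425
local F [ 0.2884  0.112  -3.8981] M [ 0.1122 -0.51    0.0128]
shaft z mm 8.81165696660642 off 1.658248602182371 -1.7386306892969796 clock 12.2833
t 12.28 p [ 0.5135 -0.0216  0.2327] F [-1.4391 -0.0742 -0.3648] M [-0.071   0.5161 -0.0381] w 0.039 q [ 0.3539  0.0224 -0.424   2.1815  0.0431  0.4836 -1.2965]
[[ 0.8335  0.3336  0.4404]
 [ 0.3628 -0.9317  0.0191]
 [ 0.4167  0.1438 -0.8976]]
```

```bash
python3 -m creep '[{"translation":[0,0,-0.005],"rot":[0,0,0],"jaw":0.06},{"translation":[0,0,-0.02],"rot":[0,0,0],"jaw":0.06},{"translation":[0,0,-0.025],"rot":[0,0,0],"jaw":0.06},{"translation":[0,0,-0.025],"rot":[0,0,0],"jaw":0.06},{"translation":[0,0,0],"rot":[0,0,0],"jaw":0.06},{"translation":[0,0,0],"rot":[0,0,0],"jaw":0.06}]' 
python3 -c "
from look import *
look('k',(o0+n*.006+.001*lx-.001*ly,crankR(SH)))
lf();show()"
```

```text
clock: 12.78
position: [0.4806, -0.0231, 0.3014]
ee_rot: [2.944, 0.559, 0.692]
force: [0.1, -0.5, -0.6]
width: 0.65
local F [ 1.7654  0.0747 -3.8215] M [ 0.1805 -0.4886 -0.0499]
shaft z mm 83.40251654531446 off 0.44286885917963503 -1.644691709023805 clock 12.8833
t 12.88 p [ 0.4799 -0.023   0.2993] F [-0.1804  0.4982  0.1768] M [-0.0345  0.5198  0.0498] w 0.0599 q [ 0.3804 -0.1199 -0.3934  2.1231 -0.0891  0.6757 -1.1593]
[[ 0.8341  0.3339  0.4391]
 [ 0.3629 -0.9316  0.0191]
 [ 0.4154  0.1434 -0.8983]]
```

View pics/k.png

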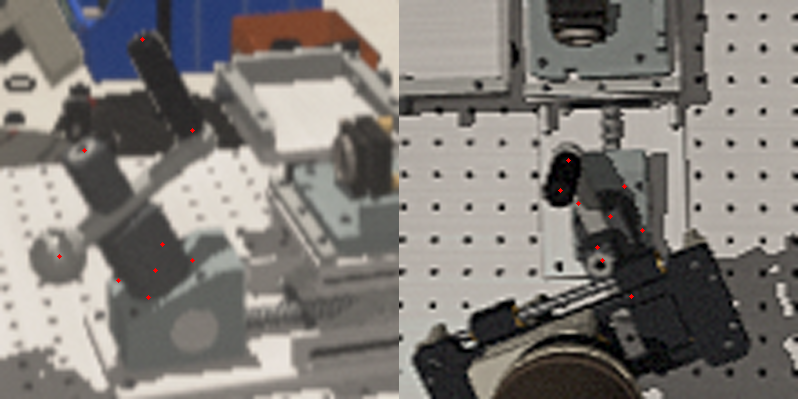

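```bash
cat >> look.py <<'E'
def hp(ang,k=.075,offx=.0012,offy=-.0012):
    Rc=crankR(ang); return o0+offx*lx+offy*ly+n*(.006+k)+.065*Rc[:,0]
Rg0=fitpose(.09)[1]
def where():
    s,p,R=st(); d=p-(o0+.0012*lx-.0012*ly); a,b=d@lx,d@ly
    print("t",round(s["clock"],2),"ang",round(np.degrees(np.arctan2(b,a)),1),"r",round(np.hypot(a,b)*1e3,1),"k",round((d@n-.006)*1e3,1),"latF",R.T@(s['force']),"w",round(s['width']*91.8,1),"q",s["joints"])
E
python3 -c "
from look import *
delta(hp(19,.142),Rg0)"
python3 -m creep '[{"translation":[0.033,0,0],"rot":[0,0,0],"jaw":0.06},{"translation":[0.031,0,0],"rot":[0,0,0],"jaw":0.06},{"translation":[0,0,0],"rot":[0,0,0],"jaw":0.06},{"translation":[0,0,0],"rot":[0,0,0],"jaw":0.06}]' 
python3 -c "
from look import *
where();delta(hp(19,.075),Rg0)"
```

```text
local d mm [65.9155 -0.1292 -0.0416] rot deg [ 0.0766 -0.0488 -0.0361]
clock: 13.22
position: [0.5342, 0.0012, 0.3254]
ee_rot: [2.948, 0.563, 0.686]
force: [-0.6, -1.2, -0.7]
width: 0.653
t 13.22 ang 19.5 r 64.0 k 141.1 latF [-1.242   0.762   0.3137] w 59.9 q [ 0.3612 -0.034  -0.4618  1.9835  0.014   0.7353 -1.3054]
local d mm [ 0.9775  0.5727 66.0786] rot deg [-0.0494 -0.0278  0.0292]
```

```bash
python3 -m creep '[{"translation":[0.001,0.0005,0.02],"rot":[0,0,0],"jaw":0.06},{"translation":[0,0,0.023],"rot":[0,0,0],"jaw":0.06},{"translation":[0,0,0.023],"rot":[0,0,0],"jaw":0.06},{"translation":[0,0,0],"rot":[0,0,0],"jaw":0.06},{"translation":[0,0,0],"rot":[0,0,0],"jaw":0.06}]' 
python3 -c "
from look import *
where();delta(hp(19,.075),Rg0)
look('l',(o0+n*.006+.001*lx-.001*ly,crankR(SH)))"
```

```text
clock: 13.63
position: [0.5616, 0.0012, 0.2653]
ee_rot: [2.949, 0.561, 0.681]
force: [0.1, 0.4, 0.2]
width: 0.652
t 13.63 ang 18.9 r 61.9 k 75.1 latF [ 0.3531 -0.2946 -0.1522] w 59.8 q [ 0.335   0.0769 -0.4759  2.0346  0.1308  0.5931 -1.4184]
local d mm [ 3.0827 -0.1093  0.0425] rot deg [-0.0454  0.1876 -0.037 ]
```

View pics/l.png

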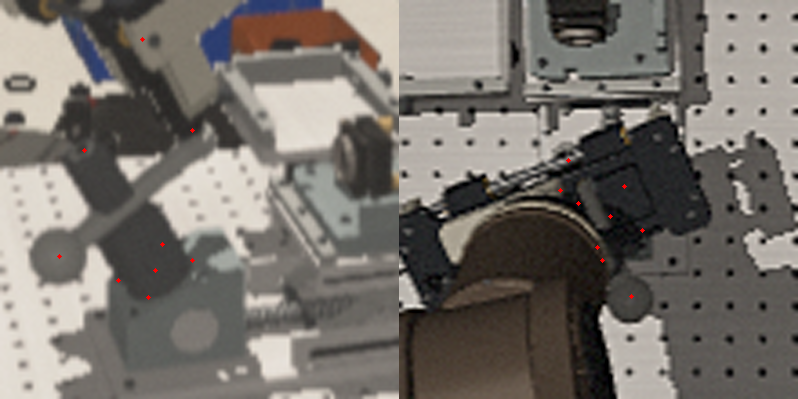

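```bash
python3 -m creep '[{"translation":[0.003,0,0],"rot":[0,0.2,0],"jaw":0.0},{"translation":[0,0,0],"rot":[0,0,0],"jaw":0.0},{"translation":[0,0,0],"rot":[0,0,0],"jaw":0.0},{"translation":[0,0,0],"rot":[0,0,0],"jaw":0.0},{"translation":[0,0,0],"rot":[0,0,0],"jaw":0.0}]' 20
python3 - <<'E'
from look import *
where();delta(hp(19,.075),Rg0)
# rotation steps from angle 19 clockwise, 15 deg per row, in tool frame
def steps(a0,a1,N):
    A=np.linspace(a0,a1,N+1)
    for i in range(N):
        d=Rg0.T@(hp(A[i+1])-hp(A[i])); print(round(A[i+1],1),(d*1e3).round(1))
steps(19,-161,12)
E
```

```text
clock: 14.15
position: [0.5658, 0.0025, 0.2692]
ee_rot: [2.945, 0.561, 0.694]
force: [-0.6, -0.4, 0.4]
width: 0.339
t 14.15 ang 18.3 r 67.6 k 76.7 latF [-0.522   0.2383 -0.6608] w 31.1 q [ 0.3335  0.0766 -0.4769  2.0283  0.1334  0.5911 -1.4223]
local d mm [-2.5938 -0.7911  1.6696] rot deg [ 0.095  -0.2934 -0.0323]
4.0 [-2.2 16.8 -0. ]
-11.0 [-6.5 15.7  0. ]
-26.0 [-10.3  13.5  -0. ]
-41.0 [-13.5  10.3   0. ]
-56.0 [-15.7   6.5   0. ]
-71.0 [-16.8   2.2  -0. ]
-86.0 [-16.8  -2.2  -0. ]
-101.0 [-15.7  -6.5  -0. ]
-116.0 [-13.5 -10.3   0. ]
-131.0 [-10.3 -13.5  -0. ]
-146.0 [ -6.5 -15.7  -0. ]
-161.0 [ -2.2 -16.8   0. ]
```

```bash
python3 -m creep '[{"translation":[0,0,0],"rot":[0,0,0],"jaw":0.0},{"translation":[0,0,0],"rot":[0,0,0],"jaw":0.0},{"translation":[-0.0022,0.0168,0],"rot":[0,0,0],"jaw":0.0},{"translation":[-0.0065,0.0157,0],"rot":[0,0,0],"jaw":0.0},{"translation":[-0.0103,0.0135,0],"rot":[0,0,0],"jaw":0.0},{"translation":[0,0,0],"rot":[0,0,0],"jaw":0.0}]'
python3 - <<'E'
from look import *
where();delta(hp(-26,.075),Rg0)
E
```

```text
clock: 14.65
position: [0.5644, -0.0496, 0.2667]
ee_rot: [2.947, 0.556, 0.69]
force: [-3.5, 1.0, 1.5]
width: 0.239
t 14.65 ang -27.3 r 67.2 k 76.1 latF [-1.9721 -1.8943 -2.8619] w 21.9 q [ 0.431   0.0822 -0.4446  2.0272  0.0326  0.5837 -1.2248]
local d mm [-0.4643 -2.581   1.068 ] rot deg [ 0.11   -0.1513 -0.1916]
```

```bash
python3 -m creep '[{"translation":[-0.0135,0.0103,0],"rot":[0,0,0],"jaw":0.0},{"translation":[-0.0157,0.0065,0],"rot":[0,0,0],"jaw":0.0},{"translation":[-0.0168,0.0022,0],"rot":[0,0,0],"jaw":0.0},{"translation":[-0.0168,-0.0022,0],"rot":[0,0,0],"jaw":0.0},{"translation":[-0.0157,-0.0065,0],"rot":[0,0,0],"jaw":0.0},{"translation":[-0.0135,-0.0103,0],"rot":[0,0,0],"jaw":0.0}]'
python3 - <<'E'
from look import *
where();delta(hp(-116,.075),Rg0)
E
```

```text
clock: 15.15
position: [0.4898, -0.0804, 0.2297]
ee_rot: [2.944, 0.56, 0.697]
force: [7.0, 3.2, -1.7]
width: 0.235
t 15.15 ang -113.0 r 63.2 k 76.1 latF [ 6.2378 -0.9338  4.709 ] w 21.5 q [ 0.5483  0.0004 -0.4308  2.2136 -0.1577  0.4762 -0.9538]
local d mm [-3.6398 -0.9706  1.1198] rot deg [ 0.1592 -0.4298 -0.0536]
```

```bash
python3 -m creep '[{"translation":[-0.0103,-0.0135,0],"rot":[0,0,0],"jaw":0.0},{"translation":[-0.0065,-0.0157,0],"rot":[0,0,0],"jaw":0.0},{"translation":[-0.0022,-0.0168,0],"rot":[0,0,0],"jaw":0.0},{"translation":[0.0022,-0.0168,0],"rot":[0,0,0],"jaw":0.0},{"translation":[0.0065,-0.0157,0],"rot":[0,0,0],"jaw":0.0},{"translation":[0.0103,-0.0135,0],"rot":[0,0,0],"jaw":0.0},{"translation":[0.0135,-0.0103,0],"rot":[0,0,0],"jaw":0.0},{"translation":[0.0157,-0.0065,0],"rot":[0,0,0],"jaw":0.0},{"translation":[0.0168,-0.0022,0],"rot":[0,0,0],"jaw":0.0}]'
python3 - <<'E'
from look import *
where();delta(hp(-251,.075),Rg0)
E
```

```text
clock: 15.9
position: [0.4889, 0.0406, 0.2318]
ee_rot: [2.945, 0.562, 0.689]
force: [-3.9, -2.5, -0.1]
width: 0.232
t 15.9 ang 107.5 r 65.7 k 76.1 latF [-4.1734  0.9826 -1.6771] w 21.3 q [ 0.4489 -0.0061 -0.689   2.2104  0.1751  0.4934 -1.5706]
local d mm [-1.7684  0.7218  1.054 ] rot deg [ 0.0964 -0.1419  0.0239]
```

```bash
python3 -m creep '[{"translation":[0.0168,0.0022,0],"rot":[0,0,0],"jaw":0.0},{"translation":[0.0157,0.0065,0],"rot":[0,0,0],"jaw":0.0},{"translation":[0.0135,0.0103,0],"rot":[0,0,0],"jaw":0.0},{"translation":[0.0103,0.0135,0],"rot":[0,0,0],"jaw":0.0},{"translation":[0.0065,0.0157,0],"rot":[0,0,0],"jaw":0.0},{"translation":[0.0022,0.0168,0],"rot":[0,0,0],"jaw":0.0},{"translation":[-0.0022,0.0168,0],"rot":[0,0,0],"jaw":0.0},{"translation":[-0.0065,0.0157,0],"rot":[0,0,0],"jaw":0.0},{"translation":[-0.0103,0.0135,0],"rot":[0,0,0],"jaw":0.0},{"translation":[-0.0135,0.0103,0],"rot":[0,0,0],"jaw":0.0}]'
python3 - <<'E'
from look import *
where();delta(hp(-401,.075),Rg0)
for cam in("side","top"):
    im=optics.get_image(cam)[:,:,::-1]; cv2.imwrite(f"pics/m_{cam}.png",im)
s0=cv2.imread("pics/sidem.png")
im=cv2.imread("pics/m_side.png")
f=5
cv2.imwrite("pics/m.png",np.vstack([cv2.resize(a[150:210,240:360],None,fx=f,fy=f,interpolation=2) for a in(s0,im)]))
t0=cv2.imread("pics/topm.png");im=cv2.imread("pics/m_top.png")
cv2.imwrite("pics/mt.png",np.vstack([cv2.resize(a[150:210,160:265],None,fx=f,fy=f,interpolation=2) for a in(t0,im)]))
E
```

```text
clock: 16.73
position: [0.5582, -0.0604, 0.2635]
ee_rot: [2.946, 0.563, 0.695]
force: [-1.2, 6.2, -1.6]
width: 0.234
t 16.73 ang -38.3 r 66.7 k 76.2 latF [ 0.5502 -6.4632  1.0601] w 21.5 q [ 0.639   0.0959 -0.6319  2.0313  0.0446  0.5746 -1.2026]
local d mm [-3.5227  0.1763  1.1848] rot deg [-0.0119 -0.3418  0.0173]
```

View pics/m.png

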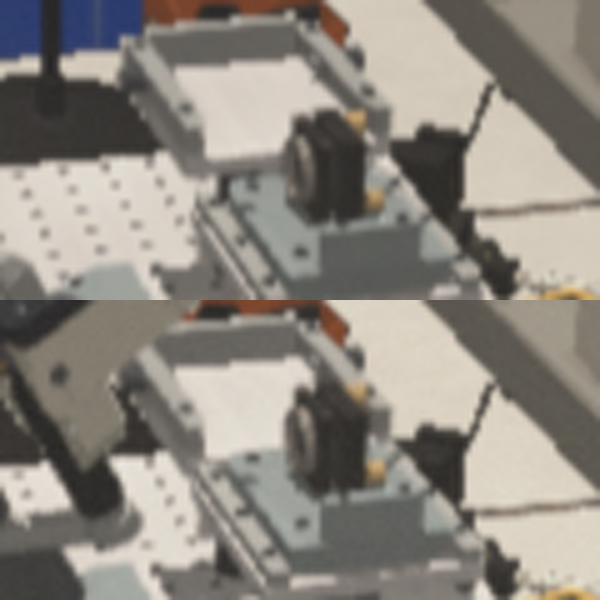

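View pics/mt.png

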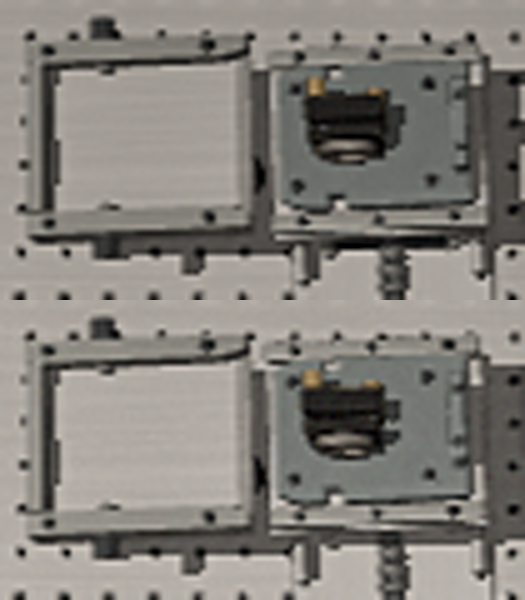

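```bash
python3 - <<'E'
from look import *
for cam in("side","top"):
    m=np.mean([optics.get_image(cam).astype(float) for _ in range(4)],0).astype(np.uint8); np.save(f"{cam}2.npy",m)
where()
for tag in ("","2"):
    s=np.load(f"side{tag}.npy")[:,:,::-1];t=np.load(f"top{tag}.npy")[:,:,::-1]
    cv2.imwrite(f"pics/ns{tag}.png",cv2.resize(s[148:208,258:338],None,fx=10,fy=10,interpolation=cv2.INTER_CUBIC))
    cv2.imwrite(f"pics/nt{tag}.png",cv2.resize(t[152:202,163:263],None,fx=8,fy=8,interpolation=cv2.INTER_CUBIC))
E
```

```text
t 17.23 ang -38.8 r 66.5 k 76.2 latF [-0.6907 -2.4249 -0.3102] w 21.5 q [ 0.6379  0.0954 -0.6307  2.032   0.0463  0.5749 -1.2041]
```

View pics/ns.png

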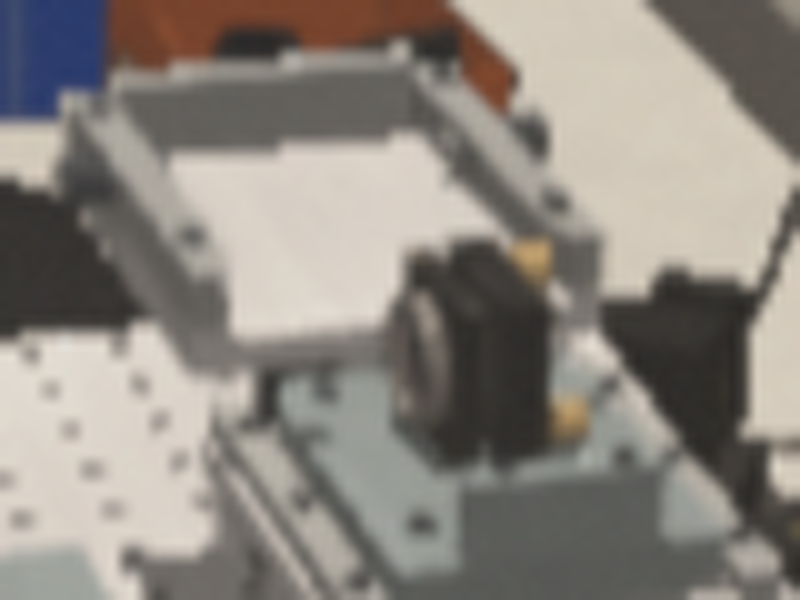

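View pics/ns2.png

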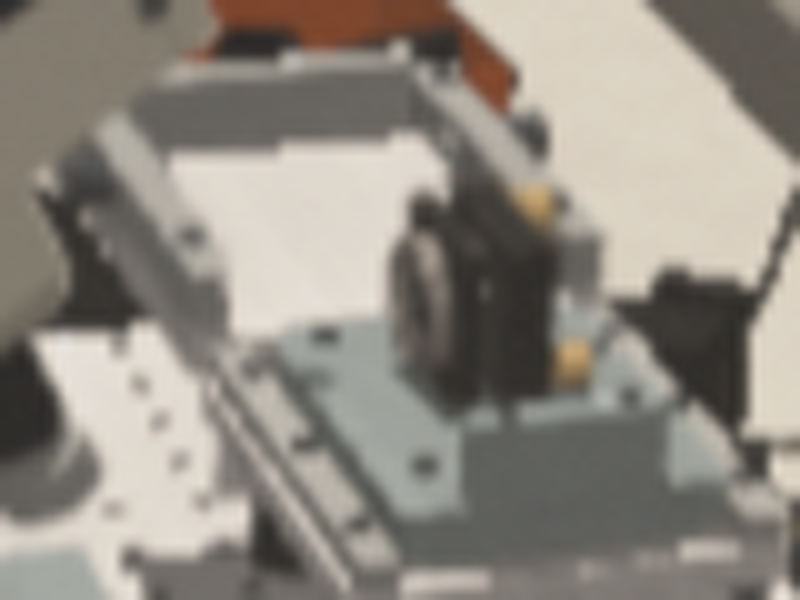

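View pics/nt.png

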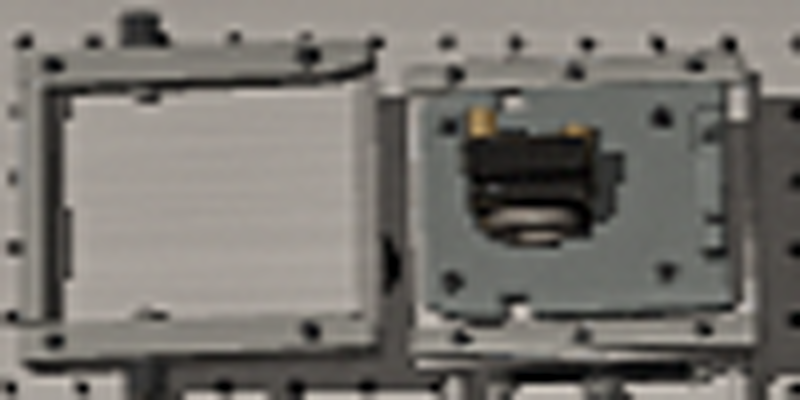

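View pics/nt2.png

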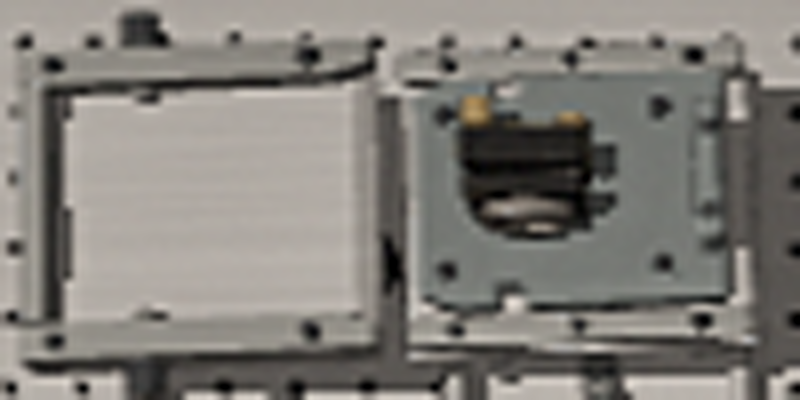

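```bash
cat > scr.py <<'E'
from look import *
S=lambda p:np.array([(p[0]+.5)/10-.5+258,(p[1]+.5)/10-.5+148]); T=lambda p:np.array([(p[0]+.5)/8-.5+163,(p[1]+.5)/8-.5+152])
def tr(name,s,t):
    r=tri(S(s),T(t)); print(name,r[0]*1e3,round(r[1],2),round(r[2],2)); return r[0]
E
python3 - <<'E'
from scr import *
tr("bed near",(193,235),(310,330));tr("bed far",(559,200),(310,55))
print("t0")
tr("c1",(325,388),(453,281));tr("c2",(423,522),(668,271));tr("c3",(625,455),(663,117))
tr("d2",(300,500),(583,335));tr("d3",(358,580),(703,327))
print("now")
tr("c1",(325,333),(446,270));tr("c2",(425,465),(664,263));tr("c3",(630,395),(660,106))
tr("d1",(255,365),(457,328));tr("d2",(305,443),(580,325));tr("d3",(360,523),(703,320))
E
```

```text
bed near [629.919   70.3722 229.2938] 0.53 0.44
bed far [721.0461  72.7406 229.4563] 0.61 0.51
t0
c1 [651.1193  27.6161 207.2641] 0.59 0.47
c2 [654.4135 -42.5402 207.2488] 0.53 0.4
c3 [702.1818 -40.8059 218.2478] 0.03 0.03
d2 [634.2823 -14.5036 200.8686] 0.49 0.38
d3 [636.9505 -53.7376 200.59  ] 0.43 0.32
now
c1 [651.284   28.3061 221.0224] 0.41 0.33
c2 [654.1345 -42.217  221.0233] 0.64 0.48
c3 [702.1194 -40.8875 232.9075] 0.07 0.05
d1 [633.5087  24.9092 216.0789] 0.57 0.45
d2 [634.7413 -14.8096 215.1464] 0.57 0.44
d3 [636.4077 -54.6226 214.952 ] 0.53 0.4
```

```bash
python3 -m creep '[{"translation":[-0.0157,0.0065,0],"rot":[0,0,0],"jaw":0.0},{"translation":[-0.0168,0.0022,0],"rot":[0,0,0],"jaw":0.0},{"translation":[-0.0168,-0.0022,0],"rot":[0,0,0],"jaw":0.0},{"translation":[-0.0157,-0.0065,0],"rot":[0,0,0],"jaw":0.0},{"translation":[-0.0135,-0.0103,0],"rot":[0,0,0],"jaw":0.0},{"translation":[-0.0103,-0.0135,0],"rot":[0,0,0],"jaw":0.0},{"translation":[-0.0065,-0.0157,0],"rot":[0,0,0],"jaw":0.0},{"translation":[-0.0022,-0.0168,0],"rot":[0,0,0],"jaw":0.0},{"translation":[0.0022,-0.0168,0],"rot":[0,0,0],"jaw":0.0},{"translation":[0.0065,-0.0157,0],"rot":[0,0,0],"jaw":0.0},{"translation":[0.0103,-0.0135,0],"rot":[0,0,0],"jaw":0.0},{"translation":[0.0135,-0.0103,0],"rot":[0,0,0],"jaw":0.0}]'
python3 -c "
from look import *
where();delta(hp(-581,.075),Rg0)"
```

```text
clock: 18.23
position: [0.4648, 0.0198, 0.2196]
ee_rot: [2.944, 0.56, 0.69]
force: [-4.6, -3.9, 2.2]
width: 0.233
t 18.23 ang 137.8 r 64.2 k 76.0 latF [-4.3694  2.4181 -4.1106] w 21.4 q [ 0.6826 -0.0371 -0.8386  2.2672  0.0588  0.4454 -1.4041]
local d mm [-1.532  -0.0603  1.0217] rot deg [ 0.1547 -0.1699 -0.0189]
```

```bash
python3 -m creep '[{"translation":[0.0157,-0.0065,0],"rot":[0,0,0],"jaw":0.0},{"translation":[0.0168,-0.0022,0],"rot":[0,0,0],"jaw":0.0},{"translation":[0.0168,0.0022,0],"rot":[0,0,0],"jaw":0.0},{"translation":[0.0157,0.0065,0],"rot":[0,0,0],"jaw":0.0},{"translation":[0.007,0.005,0],"rot":[0,0,0],"jaw":0.0},{"translation":[0,0,0],"rot":[0,0,0],"jaw":0.0},{"translation":[0,0,0],"rot":[0,0,0],"jaw":0.0}]'
python3 - <<'E'
from look import *
for cam in("side","top"):
    m=np.mean([optics.get_image(cam).astype(float) for _ in range(3)],0).astype(np.uint8); np.save(f"{cam}3.npy",m)
where();delta(hp(-649,.075),Rg0)
tag="3"
s=np.load(f"side{tag}.npy")[:,:,::-1];t=np.load(f"top{tag}.npy")[:,:,::-1]
cv2.imwrite(f"pics/ns{tag}.png",cv2.resize(s[148:208,258:338],None,fx=10,fy=10,interpolation=cv2.INTER_CUBIC))
cv2.imwrite(f"pics/nt{tag}.png",cv2.resize(t[152:202,163:263],None,fx=8,fy=8,interpolation=cv2.INTER_CUBIC))
E
```

```text
clock: 18.82
position: [0.5284, 0.042, 0.2516]
ee_rot: [2.945, 0.562, 0.697]
force: [0.2, 3.8, 4.7]
width: 0.239
t 19.12 ang 69.0 r 66.6 k 76.6 latF [ 4.6885 -3.8654 -4.6883] w 21.8 q [ 0.6321  0.0677 -0.8866  2.1036  0.2644  0.5558 -1.6293]
local d mm [-2.8543 -0.2021  1.6218] rot deg [ 0.0921 -0.3979  0.0028]
```

View pics/ns3.png

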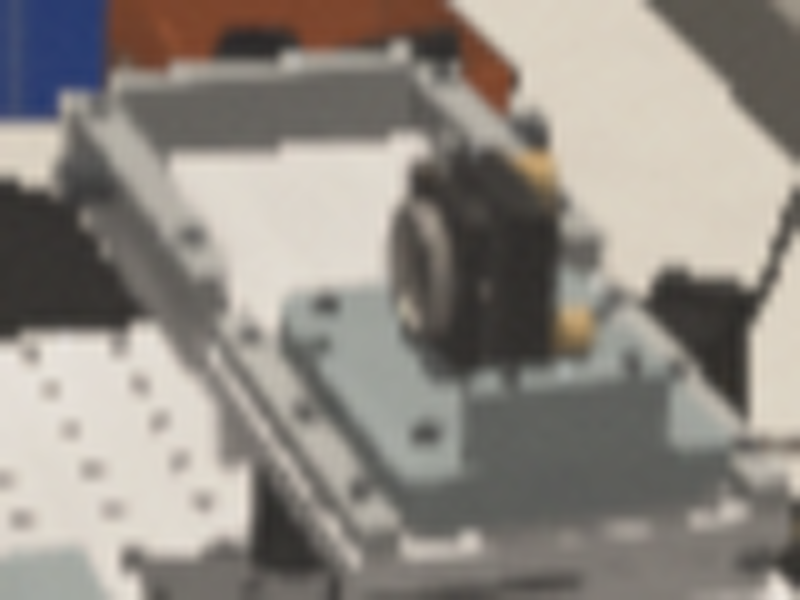

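View pics/nt3.png

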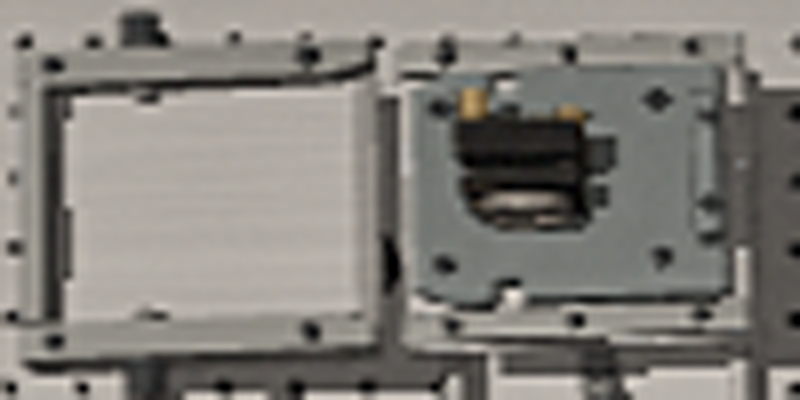

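```bash
python3 - <<'E'
from scr import *
a=tr("bed near",(193,235),(310,330));b=tr("bed far",(559,200),(310,55))
tr("c1",(326,302),(443,264));tr("c2",(426,431),(661,257))
tr("d1",(250,332),(453,325));tr("d2",(305,410),(577,319));tr("d3",(360,490),(702,314))
E
```

```text
bed near [629.919   70.3722 229.2938] 0.53 0.44
bed far [721.0461  72.7406 229.4563] 0.61 0.51
c1 [651.3822  28.3405 228.843 ] 0.37 0.29
c2 [654.2044 -41.7884 229.0631] 0.61 0.46
d1 [632.4763  25.2294 224.4045] 0.45 0.36
d2 [634.7979 -14.5195 223.1901] 0.47 0.36
d3 [636.3845 -54.7239 223.023 ] 0.39 0.3
```

```bash
python3 -m creep '[{"translation":[0,0,0],"rot":[0,0,0],"jaw":0.06},{"translation":[0,0,0],"rot":[0,0,0],"jaw":0.06},{"translation":[0,0,0],"rot":[0,0,0],"jaw":0.06},{"translation":[0,0,-0.01],"rot":[0,0,0],"jaw":0.06},{"translation":[0,0,-0.03],"rot":[0,0,0],"jaw":0.06},{"translation":[0,0,-0.035],"rot":[0,0,0],"jaw":0.06}]'
cat >> look.py <<'E'
yw=np.radians(2.6); LX=np.array([np.cos(yw),np.sin(yw),0]); LY=np.array([-np.sin(yw),np.cos(yw),0])
Rv=np.stack([LY,LX,[0,0,-1]],1)
E
python3 -c "
from look import *
show();delta(np.array([.672,.09,.31]),Rv)
s,p,R=st();print(np.array([.672,.09,.31])-p)"
```

```text
clock: 19.62
position: [0.4926, 0.0397, 0.3163]
ee_rot: [2.95, 0.562, 0.687]
force: [-0.1, -1.5, 0.9]
width: 0.613
t 19.62 p [0.4926 0.0397 0.3163] F [-0.0762 -1.5494  0.9172] M [-0.1221  0.4777 -0.0867] w 0.0562 q [ 0.738  -0.1102 -0.8607  2.0444 -0.0699  0.7173 -1.291 ]
[[ 0.8341  0.3357  0.4377]
 [ 0.3627 -0.9316  0.0233]
 [ 0.4156  0.1393 -0.8988]]
local d mm [165.2961  12.4791  85.4088] rot deg [ 22.4317 -16.274  -69.7321]
[ 0.1794  0.0503 -0.0063]
```

```bash
python3 -m creep '[{"translation":[0,0,-0.015],"rot":[0,0,0],"jaw":0.0},{"translation":[0,0,0],"rot":[2.04,-1.48,-6.34],"jaw":0.0},{"translation":[0,0,0],"rot":[2.04,-1.48,-6.34],"jaw":0.0},{"translation":[0,0,0],"rot":[2.04,-1.48,-6.34],"jaw":0.0},{"translation":[0,0,0],"rot":[2.04,-1.48,-6.34],"jaw":0.0},{"translation":[0,0,0],"rot":[2.04,-1.48,-6.34],"jaw":0.0},{"translation":[0,0,0],"rot":[2.04,-1.48,-6.34],"jaw":0.0},{"translation":[0,0,0],"rot":[2.04,-1.48,-6.34],"jaw":0.0},{"translation":[0,0,0],"rot":[2.04,-1.48,-6.34],"jaw":0.0},{"translation":[0,0,0],"rot":[2.04,-1.48,-6.34],"jaw":0.0},{"translation":[0,0,0],"rot":[2.04,-1.48,-6.34],"jaw":0.0},{"translation":[0,0,0],"rot":[2.04,-1.48,-6.34],"jaw":0.0}]'
python3 - <<'E'
from look import *
show();delta(np.array([.672,.09,.31]),Rv)
for cam in("side","top"):
    im=optics.get_image(cam)[:,:,::-1]; cv2.imwrite(f"pics/o_{cam}.png",im)
E
```

```text
clock: 20.62
position: [0.4874, 0.0381, 0.3309]
ee_rot: [2.164, 2.271, -0.003]
force: [-1.3, -0.6, 0.6]
width: 0.005
t 20.62 p [0.4874 0.0381 0.3309] F [-1.2882 -0.6402  0.5567] M [ 0.0098 -0.1095  0.0159] w 0.0005 q [ 0.5259  0.2338 -0.871   1.6512  0.188   1.3418 -0.3265]
[[-0.0481  0.9988  0.0019]
 [ 0.9988  0.0481 -0.0045]
 [-0.0046  0.0016 -1.    ]]
local d mm [ 43.0319 186.8091  21.0377] rot deg [0.0942 0.2606 0.1556]
```

View pics/o_side.png

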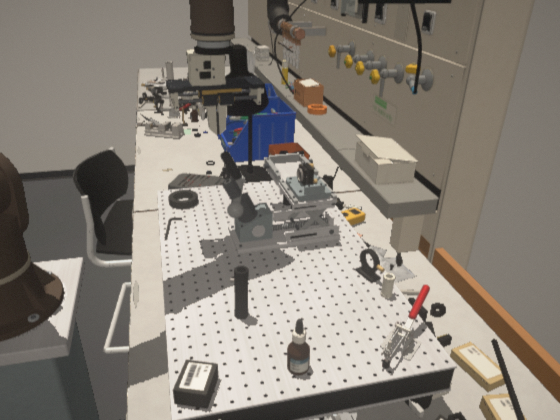

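View pics/o_top.png

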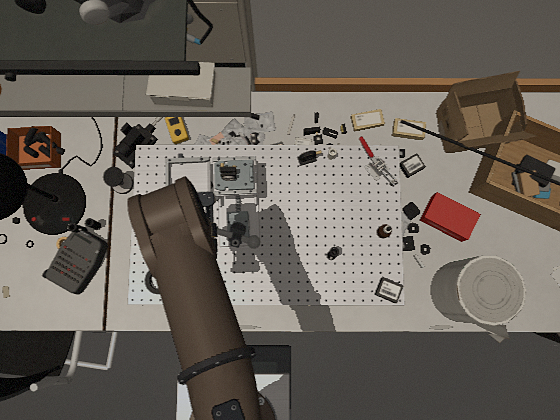

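```bash
python3 -m creep '[{"translation":[0.0086,0.0373,0],"rot":[0,0,0],"jaw":0.0},{"translation":[0.0086,0.0373,0],"rot":[0,0,0],"jaw":0.0},{"translation":[0.0086,0.0373,0],"rot":[0,0,0],"jaw":0.0},{"translation":[0.0086,0.0373,0.01],"rot":[0,0,0],"jaw":0.0},{"translation":[0.0086,0.0373,0.02],"rot":[0.1,0.25,0.15],"jaw":0.0},{"translation":[0,0,0.03],"rot":[0,0,0],"jaw":0.0},{"translation":[0,0,0],"rot":[0,0,0],"jaw":0.0}]'
python3 - <<'E'
from look import *
show();delta(np.array([.672,.09,.24]),Rv)
im=optics.get_image("side")[:,:,::-1]; cv2.imwrite(f"pics/p.png",cv2.resize(im[110:220,220:370],None,fx=5,fy=5,interpolation=2))
s,p,R=st()
for z in(-.0075,.014): print((proj("side",p+R[:,2]*(z))-[220,110])*5)
E
```

```text
clock: 21.3
position: [0.6696, 0.089, 0.2658]
ee_rot: [-2.175, -2.261, 0.005]
force: [-0.5, -0.6, -1.1]
width: 0.006
t 21.3 p [0.6696 0.089  0.2658] F [-0.5394 -0.6444 -1.1425] M [-0.0846 -0.0488 -0.0167] w 0.0006 q [ 0.2323  0.606  -0.7781  1.3031  0.4145  1.4007 -0.4863]
[[-0.0386  0.9992 -0.0058]
 [ 0.9993  0.0386  0.0007]
 [ 0.001  -0.0057 -1.    ]]
local d mm [ 0.8735  2.6194 25.7958] rot deg [-0.3292 -0.0562 -0.3879]
[354.8328 190.9716]
[353.1813 233.4527]
```

View pics/p.png

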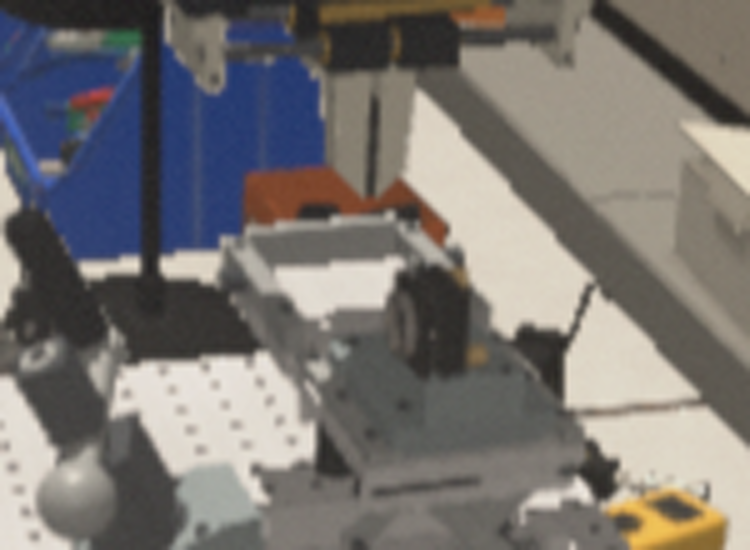

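```bash
python3 -m creep '[{"translation":[0,0.0026,0.02],"rot":[-0.3,0,-0.4],"jaw":0.0},{"translation":[0,0,0.02],"rot":[0,0,0],"jaw":0.0},{"translation":[0,0,0],"rot":[0,0,0],"jaw":0.0},{"translation":[0,0,0],"rot":[0,0,0],"jaw":0.0}]'
python3 -m creep '[{"translation":[0,0,0.006],"rot":[0,0,0],"jaw":0.0},{"translation":[0,0,0],"rot":[0,0,0],"jaw":0.0}]'
python3 -m creep '[{"translation":[0,0,0.003],"rot":[0,0,0],"jaw":0.0},{"translation":[0,0,0],"rot":[0,0,0],"jaw":0.0}]'
```

```text
clock: 21.68
position: [0.673, 0.0894, 0.2346]
ee_rot: [2.165, 2.269, 0.011]
force: [0.9, 0.7, 1.2]
width: 0.006
clock: 21.85
position: [0.674, 0.0902, 0.2283]
ee_rot: [2.164, 2.27, 0.013]
force: [-0.1, 0.4, -0.2]
width: 0.004
clock: 22.02
position: [0.6739, 0.0903, 0.2242]
ee_rot: [2.164, 2.271, 0.011]
force: [-0.3, -0.2, 0.1]
width: 0.009
```

```bash
python3 -m creep '[{"translation":[0,0,0.005],"rot":[0,0,0],"jaw":0.0},{"translation":[0,0,0.003],"rot":[0,0,0],"jaw":0.0},{"translation":[0,0,0],"rot":[0,0,0],"jaw":0.0}]'
python3 -m creep '[{"translation":[0,0,0.003],"rot":[0,0,0],"jaw":0.0},{"translation":[0,0,0],"rot":[0,0,0],"jaw":0.0}]'
python3 -m creep '[{"translation":[0,0,0.002],"rot":[0,0,0],"jaw":0.0},{"translation":[0,0,0],"rot":[0,0,0],"jaw":0.0}]'
```

```text
clock: 22.27
position: [0.6736, 0.0901, 0.2149]
ee_rot: [2.164, 2.272, 0.009]
force: [-0.6, -0.1, 0.0]
width: 0.005
clock: 22.43
position: [0.6738, 0.0903, 0.2123]
ee_rot: [2.164, 2.272, 0.01]
force: [0.5, -0.7, 0.7]
width: 0.005
clock: 22.6
position: [0.6739, 0.0903, 0.2105]
ee_rot: [2.164, 2.272, 0.01]
force: [0.4, 0.1, -0.6]
width: 0.006
```

```bash
python3 -m creep '[{"translation":[0,0,0.002],"rot":[0,0,0],"jaw":0.0},{"translation":[0,0,0],"rot":[0,0,0],"jaw":0.0}]'
python3 -m creep '[{"translation":[0,0,0.0015],"rot":[0,0,0],"jaw":0.0},{"translation":[0,0,0],"rot":[0,0,0],"jaw":0.0}]'
```

```text
clock: 22.77
position: [0.6739, 0.0903, 0.2086]
ee_rot: [2.163, 2.272, 0.01]
force: [0.6, -0.8, 0.1]
width: 0.005
clock: 22.93
position: [0.6739, 0.0903, 0.2071]
ee_rot: [2.164, 2.272, 0.01]
force: [-0.5, -0.2, 0.2]
width: 0.002
```

```bash
for i in 1; do python3 -m creep '[{"translation":[0,0,0.002],"rot":[0,0,0],"jaw":0.0},{"translation":[0,0,0],"rot":[0,0,0],"jaw":0.0}]' | sed -n '2p;4p'; done
python3 -m creep '[{"translation":[0,0,0.0015],"rot":[0,0,0],"jaw":0.0},{"translation":[0,0,0],"rot":[0,0,0],"jaw":0.0}]' | sed -n '2p;4p'
python3 - <<'E'
from look import *
im=optics.get_image("side")[:,:,::-1]; cv2.imwrite(f"pics/q.png",cv2.resize(im[110:220,220:370],None,fx=5,fy=5,interpolation=2))
E
```

```text
position: [0.6739, 0.0902, 0.205]
force: [-1.3, -0.5, -0.0]
position: [0.6739, 0.0903, 0.2036]
force: [-0.2, 0.3, -0.5]
```

View pics/q.png

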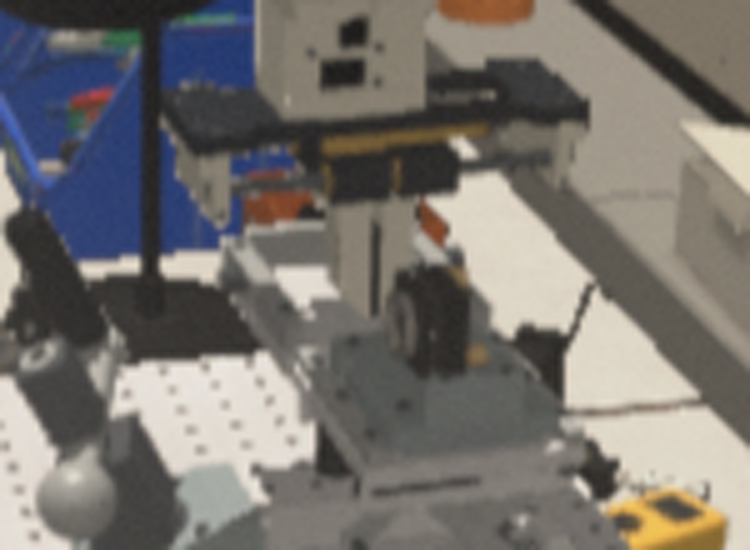

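```bash
python3 -m creep '[{"translation":[0,0,0.0015],"rot":[0,0,0],"jaw":0.0},{"translation":[0,0,0],"rot":[0,0,0],"jaw":0.0}]' | sed -n '2p;4p'
python3 -m creep '[{"translation":[0,0,0.0015],"rot":[0,0,0],"jaw":0.0},{"translation":[0,0,0],"rot":[0,0,0],"jaw":0.0}]' | sed -n '2p;4p'
python3 -m creep '[{"translation":[0,0,0.0015],"rot":[0,0,0],"jaw":0.0},{"translation":[0,0,0],"rot":[0,0,0],"jaw":0.0}]' | sed -n '2p;4p'
```

```text
position: [0.6742, 0.0904, 0.2028]
force: [-1.0, -1.1, 2.3]
position: [0.6742, 0.0904, 0.2027]
force: [-4.0, -1.9, 12.9]
position: [0.6743, 0.0904, 0.2026]
force: [-7.6, -3.1, 21.3]
```

```bash
python3 -m creep '[{"translation":[0,0,-0.012],"rot":[0,0,0],"jaw":0.0},{"translation":[0,0,-0.04],"rot":[0,0,0],"jaw":0.0},{"translation":[-0.03,0,-0.022],"rot":[0,0,0],"jaw":0.0},{"translation":[-0.035,0,0],"rot":[0,0,0],"jaw":0.0},{"translation":[-0.035,0,0],"rot":[0,0,0],"jaw":0.0},{"translation":[-0.022,0,0],"rot":[0,0,0],"jaw":0.0},{"translation":[0,0,0],"rot":[0,0,0],"jaw":0.0}]'
python3 - <<'E'
from scr import *
show()
for nm,p,z in [("carrier rear",(728,180),.2295),("carrier front near",(412,290),.2295),("deck rear",(747,200),.2155),("deck front",(402,200),.2155),("c1",(443,264),.2295),("c1b",(440,106),.2295),("c2",(661,257),.2295),("c2b",(657,98),.2295),("carrier near edge",(560,300),.2295),("carrier far edge",(560,72),.2295),("tab",(708,172),.2495)]:
    print(nm,atz("top",T(p),z))
E
```

```text
clock: 24.4
position: [0.6801, -0.0397, 0.2727]
ee_rot: [2.172, 2.26, 0.006]
force: [-0.1, -1.1, 0.3]
width: 0.003
t 24.4 p [ 0.6801 -0.0397  0.2727] F [-0.1443 -1.1442  0.2583] M [-0.1316 -0.1465  0.0533] w 0.0003 q [ 0.417   0.6017 -0.7737  1.2905  0.417   1.4022 -0.2922]
[[-0.0399  0.9992  0.008 ]
 [ 0.9992  0.0399 -0.0021]
 [-0.0024  0.0079 -1.    ]]
carrier rear [ 0.6784 -0.0629  0.2295]
carrier front near [0.6419 0.0381 0.2295]
deck rear [ 0.6752 -0.0683  0.2155]
deck front [0.675  0.044  0.2155]
c1 [0.6505 0.0284 0.2295]
c1b [0.7028 0.0305 0.2295]
c2 [ 0.6529 -0.0416  0.2295]
c2b [ 0.7056 -0.0396  0.2295]
carrier near edge [ 0.6387 -0.0094  0.2295]
carrier far edge [ 0.7142 -0.0081  0.2295]
tab [ 0.676  -0.0576  0.2495]
```

```bash
python3 -m creep '[{"translation":[0.0025,-0.002,0.01],"rot":[0.4,0,0],"jaw":0.0},{"translation":[0,0,0.02],"rot":[0,0,0],"jaw":0.0},{"translation":[0,0,0.018],"rot":[0,0,0],"jaw":0.0},{"translation":[0,0,0],"rot":[0,0,0],"jaw":0.0},{"translation":[0,0,0],"rot":[0,0,0],"jaw":0.0}]'

```

```text
clock: 24.82
position: [0.6764, -0.0285, 0.2238]
ee_rot: [-2.164, -2.275, 0.001]
force: [-0.3, -2.8, -2.2]
width: 0.004
```

```bash
python3 -m creep '[{"translation":[-0.006,0,0],"rot":[0,0,0],"jaw":0.0},{"translation":[0,0,0],"rot":[0,0,0],"jaw":0.0}]'; python3 -c "
from look import *
look('r');show()"
```

```text
clock: 24.98
position: [0.678, -0.0347, 0.2259]
ee_rot: [-2.166, -2.276, -0.004]
force: [0.8, -0.3, 0.8]
width: 0.006
t 25.08 p [ 0.678  -0.0344  0.226 ] F [-0.3676 -0.8787  0.1267] M [ 0.0121 -0.0776 -0.0529] w 0.0004 q [ 0.4181  0.631  -0.77    1.3628  0.4362  1.3177 -0.3119]
[[-0.0493  0.9988  0.0022]
 [ 0.9988  0.0492  0.0024]
 [ 0.0023  0.0023 -1.    ]]
```

View pics/r.png

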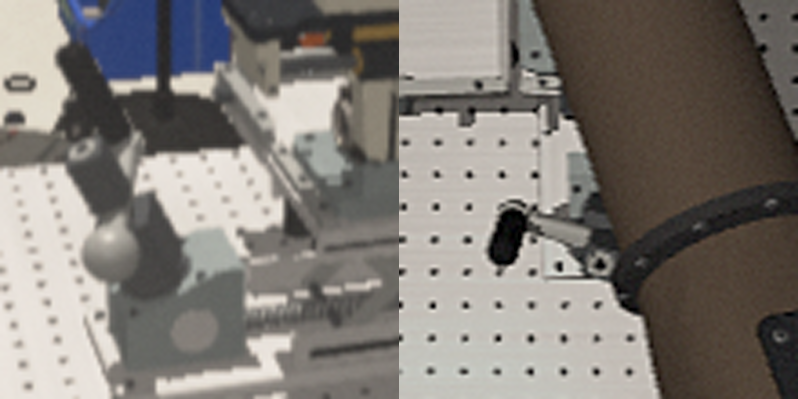

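```bash
python3 -m creep '[{"translation":[0,0,0.003],"rot":[0,0,0],"jaw":0.0},{"translation":[0,0,0.003],"rot":[0,0,0],"jaw":0.0},{"translation":[0,0,0],"rot":[0,0,0],"jaw":0.0}]'| sed -n '2p;4p'
python3 -m creep '[{"translation":[0,0,0.0015],"rot":[0,0,0],"jaw":0.0},{"translation":[0,0,0],"rot":[0,0,0],"jaw":0.0}]' | sed -n '2p;4p'
python3 -m creep '[{"translation":[0,0,0.0015],"rot":[0,0,0],"jaw":0.0},{"translation":[0,0,0],"rot":[0,0,0],"jaw":0.0}]' | sed -n '2p;4p'
python3 -m creep '[{"translation":[0,0,0.0015],"rot":[0,0,0],"jaw":0.0},{"translation":[0,0,0],"rot":[0,0,0],"jaw":0.0}]' | sed -n '2p;4p'
```

```text
position: [0.6774, -0.0349, 0.2185]
force: [-0.4, -0.3, 0.3]
position: [0.6776, -0.0351, 0.2174]
force: [0.3, -0.1, -0.4]
position: [0.6779, -0.035, 0.2167]
force: [-0.8, -0.6, 4.1]
position: [0.6779, -0.035, 0.2166]
force: [-5.9, -0.2, 11.4]
```

```bash
python3 -m creep '[{"translation":[0,0,-0.02],"rot":[0,0,0],"jaw":0.0},{"translation":[0,0,-0.028],"rot":[0,0,0],"jaw":0.0},{"translation":[-0.02,0,0],"rot":[0,0,0],"jaw":0.0},{"translation":[-0.035,0,0],"rot":[0,0,0],"jaw":0.0},{"translation":[0,0,0],"rot":[0,0,0],"jaw":0.0},{"translation":[0,0,0],"rot":[0,0,0],"jaw":0.0}]'
python3 -c "
from look import *
show();delta(np.array([.680,-.088,.210]),Rv)
look('u')"
```

```text
clock: 26.33
position: [0.6804, -0.0935, 0.2621]
ee_rot: [2.172, 2.27, 0.001]
force: [-0.5, 0.5, 0.8]
width: 0.004
t 26.33 p [ 0.6804 -0.0935  0.2621] F [-0.5059  0.5266  0.7727] M [ 0.0012 -0.035  -0.0492] w 0.0004 q [ 0.4882  0.6212 -0.768   1.2835  0.4228  1.3982 -0.2103]
[[-0.044   0.999   0.0007]
 [ 0.999   0.044   0.0002]
 [ 0.0001  0.0007 -1.    ]]
local d mm [ 5.527  -0.1645 52.0659] rot deg [ 0.0408 -0.0076 -0.0761]
```

View pics/u.png

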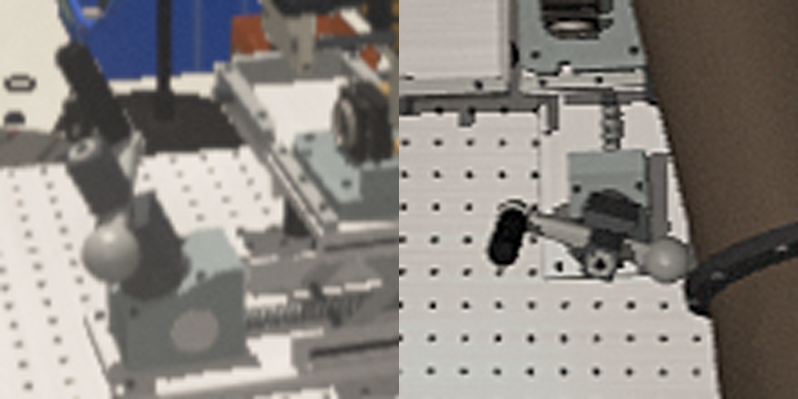

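```bash
python3 -m creep '[{"translation":[0,0,0.02],"rot":[0,0,0],"jaw":0.0},{"translation":[0,0,0.02],"rot":[0,0,0],"jaw":0.0},{"translation":[0,0,0.011],"rot":[0,0,0],"jaw":0.0},{"translation":[0,0,0],"rot":[0,0,0],"jaw":0.0},{"translation":[0,0,0],"rot":[0,0,0],"jaw":0.0}]'
python3 -c "
from look import *
show()
im=optics.get_image('side')[:,:,::-1]; cv2.imwrite('pics/v.png',cv2.resize(im[110:230,240:390],None,fx=5,fy=5,interpolation=2))"
```

```text
clock: 26.85
position: [0.6802, -0.0893, 0.2115]
ee_rot: [-2.165, -2.275, -0.002]
force: [0.1, -0.3, 0.0]
width: 0.003
t 26.85 p [ 0.6802 -0.0893  0.2115] F [ 0.1126 -0.3148  0.0267] M [-0.0509 -0.0703 -0.0129] w 0.0003 q [ 0.4884  0.6526 -0.7605  1.3606  0.447   1.3025 -0.2352]
[[-0.0498  0.9988  0.0001]
 [ 0.9988  0.0498  0.002 ]
 [ 0.002   0.0002 -1.    ]]
```

View pics/v.png

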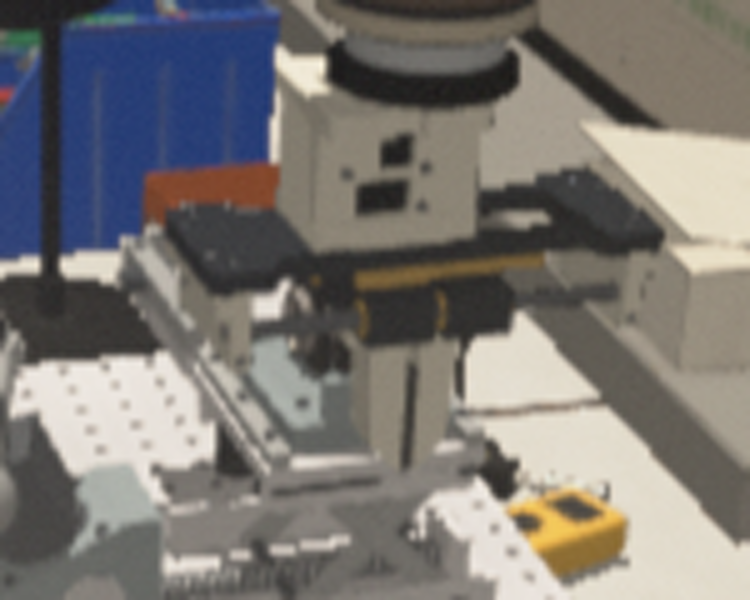

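```bash
python3 - <<'E'
from scr import *
f=lambda X:(proj("side",np.array(X))-[240,110])*5
print("tip",f([.6802,-.0893,.2235]),"rear c",f([.680,-.062,.2155]),"rear corners",f([.642,-.0637,.2295]),f([.718,-.0603,.2295]))
E
```

```text
tip [388.1175 458.7133] rear c [366.8243 446.8133] rear corners [284.7434 427.584 ] [450.9269 408.173 ]
```

```bash
python3 -m creep '[{"translation":[0.005,-0.002,0],"rot":[0,0,0],"jaw":0.0},{"translation":[0.005,-0.002,0],"rot":[0,0,0],"jaw":0.0},{"translation":[0.005,0,0],"rot":[0,0,0],"jaw":0.0},{"translation":[0.005,0,0],"rot":[0,0,0],"jaw":0.0},{"translation":[0.005,0,0],"rot":[0,0,0],"jaw":0.0},{"translation":[0,0,0],"rot":[0,0,0],"jaw":0.0}]'
python3 -c "
from look import *
show()"
```

```text
clock: 27.4
position: [0.6754, -0.0654, 0.2124]
ee_rot: [2.166, 2.274, 0.002]
force: [-0.5, -2.2, 0.7]
width: 0.004
t 27.4 p [ 0.6754 -0.0654  0.2124] F [-0.5296 -2.1616  0.6748] M [-0.4204 -0.0763 -0.0026] w 0.0004 q [ 0.462   0.639  -0.7645  1.3832  0.4444  1.2921 -0.2747]
[[-0.0487  0.9988  0.0022]
 [ 0.9988  0.0487 -0.0002]
 [-0.0003  0.0022 -1.    ]]
```

```bash
python3 -m creep '[{"translation":[0.008,0,0],"rot":[0,0,0],"jaw":0.0},{"translation":[0.008,0,0],"rot":[0,0,0],"jaw":0.0},{"translation":[0.008,0,0],"rot":[0,0,0],"jaw":0.0},{"translation":[0.008,0,0],"rot":[0,0,0],"jaw":0.0},{"translation":[0.008,0,0],"rot":[0,0,0],"jaw":0.0},{"translation":[0.008,0,0],"rot":[0,0,0],"jaw":0.0},{"translation":[0,0,0],"rot":[0,0,0],"jaw":0.0}]'
python3 -c "
from look import *
show()
look('w')
im=optics.get_image('side')[:,:,::-1]; cv2.imwrite('pics/w2.png',cv2.resize(im[110:230,240:390],None,fx=5,fy=5,interpolation=2))"
```

```text
clock: 27.98
position: [0.673, -0.0162, 0.2122]
ee_rot: [2.165, 2.276, 0.004]
force: [0.3, -0.8, 0.8]
width: 0.005
t 27.98 p [ 0.673  -0.0162  0.2122] F [ 0.3149 -0.7972  0.759 ] M [-0.1341 -0.1206  0.025 ] w 0.0005 q [ 0.3971  0.6316 -0.7692  1.3983  0.4413  1.2852 -0.3477]
[[-0.0497  0.9988  0.0021]
 [ 0.9988  0.0497  0.0015]
 [ 0.0014  0.0021 -1.    ]]
```

View pics/w2.png

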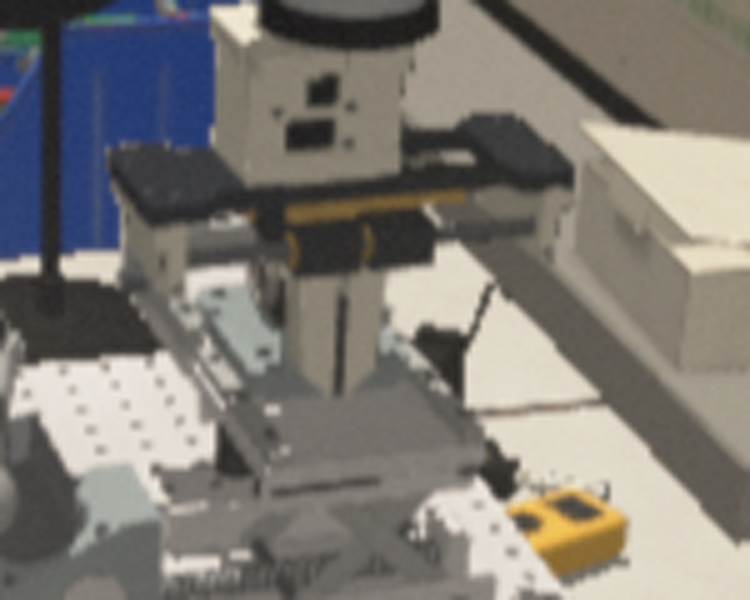

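View pics/w.png

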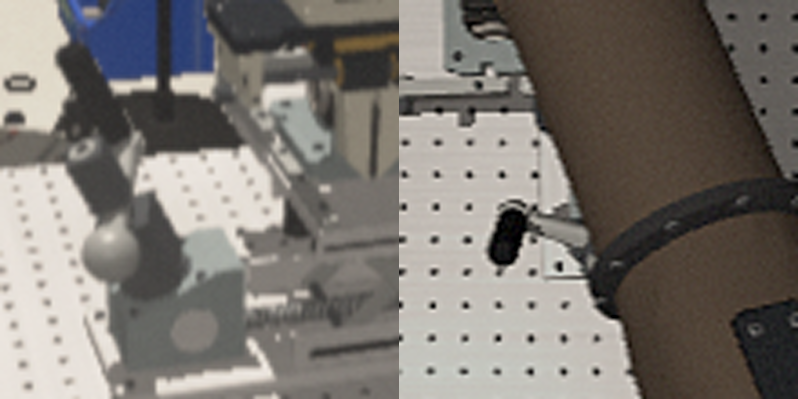

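```bash
python3 -m creep '[{"translation":[0.007,0,0],"rot":[0,0,0],"jaw":0.0},{"translation":[0.007,0,0],"rot":[0,0,0],"jaw":0.0},{"translation":[0.007,0,0],"rot":[0,0,0],"jaw":0.0},{"translation":[0.007,0,0],"rot":[0,0,0],"jaw":0.0},{"translation":[0.004,0,0],"rot":[0,0,0],"jaw":0.0},{"translation":[0,0,0],"rot":[0,0,0],"jaw":0.0}]'
python3 -m creep '[{"translation":[0.005,0,0],"rot":[0,0,0],"jaw":0.0},{"translation":[0.005,0,0],"rot":[0,0,0],"jaw":0.0},{"translation":[0,0,0],"rot":[0,0,0],"jaw":0.0}]'
```

```text
clock: 28.63
position: [0.6711, 0.0152, 0.2116]
ee_rot: [-2.166, -2.275, -0.003]
force: [-0.9, 0.1, 0.3]
width: 0.003
clock: 28.88
position: [0.6708, 0.0224, 0.2116]
ee_rot: [2.168, 2.272, -0.001]
force: [0.0, -5.2, 1.1]
width: 0.003
```

```bash
python3 -m creep '[{"translation":[0.004,0,0],"rot":[0,0,0],"jaw":0.0},{"translation":[0.004,0,0],"rot":[0,0,0],"jaw":0.0},{"translation":[0,0,0],"rot":[0,0,0],"jaw":0.0}]'
python3 -m creep '[{"translation":[0.004,0,0],"rot":[0,0,0],"jaw":0.0},{"translation":[0.004,0,0],"rot":[0,0,0],"jaw":0.0},{"translation":[0,0,0],"rot":[0,0,0],"jaw":0.0}]'
```

```text
clock: 29.13
position: [0.6704, 0.031, 0.2116]
ee_rot: [2.168, 2.272, 0.001]
force: [-0.1, -3.1, -0.2]
width: 0.004
clock: 29.38
position: [0.6701, 0.0399, 0.2116]
ee_rot: [2.168, 2.274, 0.002]
force: [-0.6, -2.4, -0.4]
width: 0.005
```

```bash
python3 -m creep '[{"translation":[0.003,0,0],"rot":[0,0,0],"jaw":0.0},{"translation":[0.003,0,0],"rot":[0,0,0],"jaw":0.0},{"translation":[0,0,0],"rot":[0,0,0],"jaw":0.0}]'
python3 -m creep '[{"translation":[0.003,0,0],"rot":[0,0,0],"jaw":0.0},{"translation":[0.003,0,0],"rot":[0,0,0],"jaw":0.0},{"translation":[0,0,0],"rot":[0,0,0],"jaw":0.0}]'
python3 -m creep '[{"translation":[0.003,0,0],"rot":[0,0,0],"jaw":0.0},{"translation":[0.003,0,0],"rot":[0,0,0],"jaw":0.0},{"translation":[0,0,0],"rot":[0,0,0],"jaw":0.0}]'
```

```text
clock: 29.63
position: [0.67, 0.0435, 0.2116]
ee_rot: [2.168, 2.27, -0.002]
force: [-0.2, -10.2, 1.4]
width: 0.003
clock: 29.88
position: [0.67, 0.0434, 0.2117]
ee_rot: [2.17, 2.262, -0.011]
force: [-3.1, -24.8, 8.2]
width: 0.006
clock: 30.13
position: [0.6699, 0.0433, 0.2117]
ee_rot: [2.172, 2.253, -0.02]
force: [-5.9, -38.5, 14.1]
width: 0.005
```

```bash
python3 -m creep '[{"translation":[-0.012,0,0],"rot":[0,0,0],"jaw":0.0},{"translation":[-0.02,0,0],"rot":[0,0,0],"jaw":0.0},{"translation":[-0.02,0,0],"rot":[0,0,0],"jaw":0.0},{"translation":[0,0,-0.04],"rot":[0,0,0],"jaw":0.0},{"translation":[-0.03,0,-0.02],"rot":[0,0,0],"jaw":0.0},{"translation":[-0.041,0,0],"rot":[0,0,0],"jaw":0.0},{"translation":[-0.041,0,0],"rot":[0,0,0],"jaw":0.0},{"translation":[-0.041,0,0],"rot":[0,0,0],"jaw":0.0},{"translation":[-0.041,0,0],"rot":[0,0,0],"jaw":0.0},{"translation":[-0.041,0,0],"rot":[0,0,0],"jaw":0.0},{"translation":[0,0,0],"rot":[0,0,0],"jaw":0.0}]'
python3 - <<'E'
from look import *
show()
for cam in("side","top"):
    m=np.mean([optics.get_image(cam).astype(float) for _ in range(3)],0).astype(np.uint8); np.save(f"{cam}4.npy",m)
    for t in("bed","carrier","deck_edge","bed_mouth","crank"):
        d=optics.pinpoint(cam,t); print(cam,t,[(np.round(e["location"],1).tolist(),round(e["score"],2)) for e in d[:2]])
s=np.load("side4.npy")[:,:,::-1];t=np.load("top4.npy")[:,:,::-1]
cv2.imwrite("pics/side4.png",s);cv2.imwrite("pics/top4.png",t)
cv2.imwrite("pics/ns4.png",cv2.resize(s[148:208,258:338],None,fx=10,fy=10,interpolation=cv2.INTER_CUBIC))
cv2.imwrite("pics/nt4.png",cv2.resize(t[152:202,163:263],None,fx=8,fy=8,interpolation=cv2.INTER_CUBIC))
E
```

```text
clock: 31.05
position: [0.6822, -0.2394, 0.27]
ee_rot: [2.178, 2.261, -0.003]
force: [-0.4, -1.3, -1.4]
width: 0.002
t 31.05 p [ 0.6822 -0.2394  0.27  ] F [-0.4421 -1.3191 -1.4306] M [-0.1767 -0.0593 -0.0152] w 0.0002 q [ 0.6392  0.674  -0.7404  1.16    0.4401  1.4602  0.0044]
[[-0.0371  0.9993  0.0001]
 [ 0.9993  0.0371 -0.0026]
 [-0.0026 -0.     -1.    ]]
side bed [([290.0, 170.5], 0.82)]
side carrier [([289.8, 171.1], 0.74)]
side deck_edge [([300.5, 182.3], 0.57)]
side bed_mouth [([300.3, 177.7], 0.66)]
side crank [([248.3, 211.8], 0.6)]
top bed [([192.0, 176.3], 0.78), ([236.0, 238.9], 0.33)]
top carrier [([184.8, 177.6], 0.67)]
top deck_edge [([213.5, 177.3], 0.94)]
top bed_mouth [([209.3, 179.3], 0.88), ([188.5, 178.2], 0.71)]
top crank [([237.4, 229.3], 0.8)]
```

View pics/ns4.png

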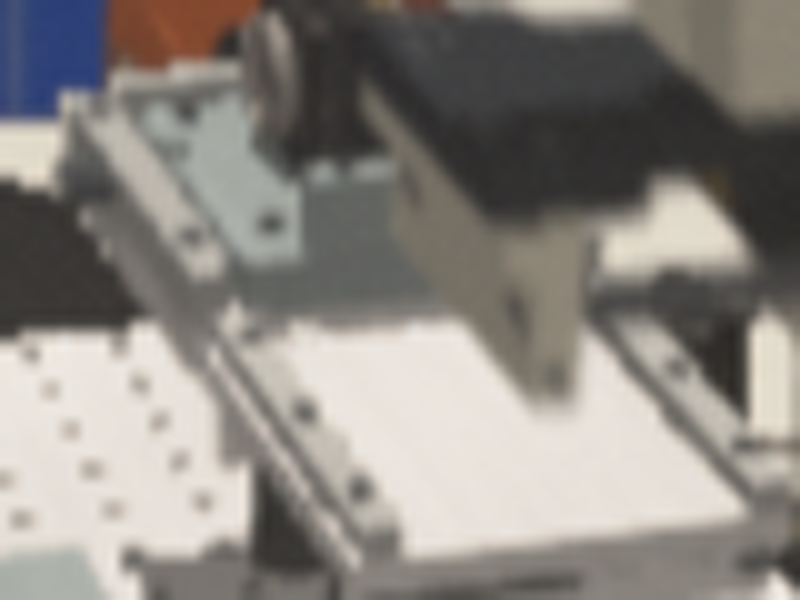

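View pics/nt4.png

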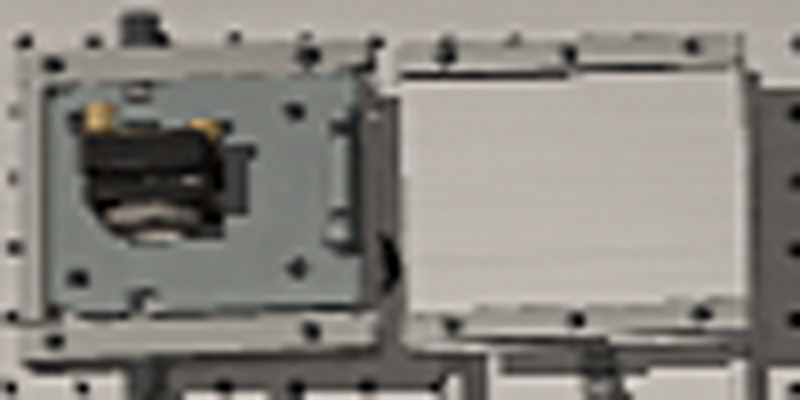

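View pics/side4.png

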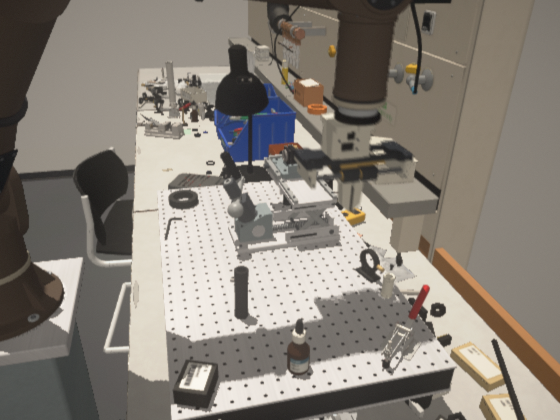

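```bash
python3 - <<'E'
from scr import *
a=tr("c1",(187,110),(78,278));b=tr("c2",(270,222),(296,268))
print("travel c1",np.linalg.norm(a-np.array([.6514,.0283,.2288])),"c2",np.linalg.norm(b-np.array([.6542,-.0418,.2291])))
tr("d2",(305,410),(577,319));tr("d3",(360,490),(702,314))
m=np.load("top4.npy")[:,:,::-1]
E
```

```text
c1 [646.8377 145.2345 229.6051] 0.54 0.47
c2 [650.2403  75.5318 228.6986] 0.46 0.38
travel c1 0.11702624338072462 c2 0.11739927894242702
d2 [634.7979 -14.5195 223.1901] 0.47 0.36
d3 [636.3845 -54.7239 223.023 ] 0.39 0.3
```

View pics/top4.png

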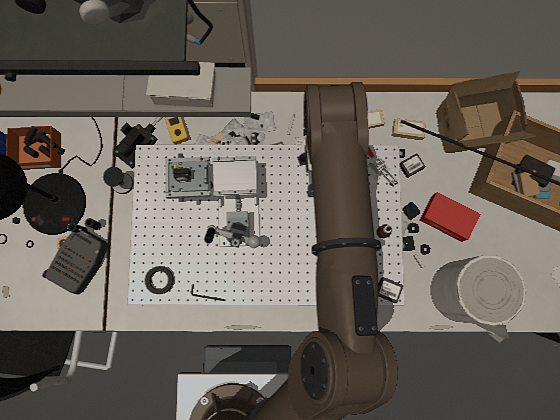

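```bash
python3 -c "
from cell import arm
print(arm.sign_off()); print(arm.observe()['clock'])"
```

```text
the job is handed in; nothing more can be done
None
the job is handed in; nothing more can be done
```

The job is handed in at about 31 s of the 72 s allowed: the crank is on the shaft, the deck is level with the bed, and the carrier is home against the end stop.

- **Crank:** I gripped it by its boss and pushed it onto the shaft until it met firm axial resistance, about 41 N. It was still on the shaft in the last pictures.
- **Winding:** I turned it clockwise by the handle for about 1.86 turns, roughly 22.3 mm of deck rise.
- **Level check by touch:** Touching the bed floor and then the carrier plate gave a height difference of 13.9 mm. Level would be 14 mm, the plate's thickness, so the deck is level to about 0.1 mm. The pictures put the deck about 0.4 mm low, which is within their error. The deck screws had not moved after the push.
- **Carrier:** I slid it about 117 mm by its rear end without lifting it. Push force was 2–5 N through the spring balls, then a hard stop at up to 38 N. The last pictures show it flush with the end wall with its notches at the balls. The click itself was judged only from this force and the pictures.
- **Bystanders:** The dropper bottle and the post holder are still standing, and the arm finished clear of everything.

**Disagreements:**
- The fingertips sat about 20–27 mm further back along the tool than the description says, so I used the seen and touched heights instead.
- The network's shaft point was about 7 mm off sideways from my measurement of the gearbox screws. I used the screws, and the crank went on.

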